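Key the crimper's lock disc onto its pin and press it home

TASK

On the service van's bench the die holder's round lock disc has been left standing proud and turned out of line. Push its black studs round with a fingertip until the yellow-marked notch in its rim stands over the brass pin, which is in line with the brass block beside the disc, then press the disc down fully home and take the hand away. Only touch and push: do not lift the disc, and leave the fittings and tools around it where they are.

Things in the scene. Friction and masses are not known exactly. Their poses are not given: they have to be found in the camera images.
- die_holder: fixed fixture: red base plate 170 x 150 x 12 mm with a dark steel drum (124 mm diameter, top face 40 mm above the bench) on which the lock disc sits. Origin on the drum's axis (= the disc's axis) at bench level, z up; its +x axis points from the axis to the brass pin. A brass block (22 x 10 mm, top 42 mm above the bench, 62 to 84 mm from the axis) stands on the plate outside the disc in line with the pin and shows from above where the hidden pin is
- pin (a point): tip of the fixed upright brass pin, 8 mm diameter with a round tip, 50 mm from the disc's axis, tip 47.5 mm above the bench (7.5 mm above the drum's face); hidden under the disc until the notch comes over it
- notch (a point): middle of the notch in the disc's rim, 50 mm from the disc's axis, at the level of the disc's top face. The notch is 13 mm wide and open through the rim; a yellow radial stripe on the disc's top leads to it
- disc_top (a point): centre of the top face of the aluminium lock disc (112 mm diameter, 10 mm thick), 60 mm above the bench while it stands proud, 50 mm when fully home. The middle of the disc is flat (a dark flush dot, 27 mm) and clear between the studs: the place to press
- stud_a (a point): centre of the top of the black stud 45 degrees counter-clockwise of the notch (seen from above, from the notch about the disc's axis). Stud: upright cylinder, 12 mm diameter, 20 mm tall above the disc's top, 38 mm from the disc's axis; moves with the disc
- stud_b (a point): centre of the top of the black stud 135 degrees counter-clockwise of the notch (seen from above, from the notch about the disc's axis). Stud: upright cylinder, 12 mm diameter, 20 mm tall above the disc's top, 38 mm from the disc's axis; moves with the disc
- stud_c (a point): centre of the top of the black stud 135 degrees clockwise of the notch (seen from above, from the notch about the disc's axis). Stud: upright cylinder, 12 mm diameter, 20 mm tall above the disc's top, 38 mm from the disc's axis; moves with the disc
- stud_d (a point): centre of the top of the black stud 45 degrees clockwise of the notch (seen from above, from the notch about the disc's axis). Stud: upright cylinder, 12 mm diameter, 20 mm tall above the disc's top, 38 mm from the disc's axis; moves with the disc
- disc_turn (a joint): angle of the disc about its vertical axis in rad, counter-clockwise from above positive; 0 (or any full turn) = notch exactly over the pin. It turns endlessly either way, with a dry friction of 0.06 N m, and stays where it is left
- disc_press (a joint): how far the disc has been pressed down, in m: 0 = standing proud, 0.010 = fully home on the drum. It can move only 2.5 mm before it lands on the pin unless the notch is over the pin (within about 2.5 mm sideways at the pin). A tight fit with a dry friction of 6 N, the same up and down, and no spring: it stays where it is left. Negative = pulled up
- coupling: steel hose coupling, hexagon foot about 34 mm, 40 mm tall; a loose bystander, origin at the centre of its underside, z up
- ferrule: brass ferrule, tube 32 mm diameter, 32 mm tall; a loose bystander, origin at the centre of its underside, z up
- union_nut: dark steel round nut, 38 mm diameter, 18 mm tall; a loose bystander, origin at the centre of its underside, z up
- adapter: brass adapter with a hexagon, 28 mm wide, 36 mm tall; a loose bystander, origin at the centre of its underside, z up
- spanner: steel spanner lying flat, 180 mm long along its x, about 10 mm thick; a loose bystander, origin on its underside
- spray_can: blue spray can, 56 mm diameter, 150 mm tall; a loose bystander, origin at the centre of its underside, z up
- spare_die: dark steel round die, 48 mm diameter, 34 mm tall; a loose bystander, origin at the centre of its underside, z up
Not all that is in view belongs to the job. What is shaped like the die_holder but orange or pink is not meant.

How it is judged:
By the outcome, as a careful person would: the job done as asked, in the order asked, and still so for the second after the job is handed in, with the robot touching nothing.
It also fails if it takes over 58 s, if anything falls off the work surface, if the arm or the gripper's body presses on something with over 40 N, if the wrist force passes 120 N, or if a joint passes its speed limit or range.

ROBOT

A 6-joint arm with a two-finger parallel gripper is mounted at the origin on the work surface. World frame = base frame: x ahead of the robot, y to its left, z up, the work surface at z = 0. Lengths are in m, angles in degrees, forces in N, time in s.
With the tool pointing down it reaches from about 0.4 to 0.825 m from the base axis. Payload 7 kg.
Tool frame: the origin (TCP) lies midway between the tips of the shut fingers; the grasp point (between the pads) lies 19 mm behind it (ctrl.hold_point_z is the distance from the TCP to the grasp point, in m); z points along the fingers, y is the line along which they close (so a half turn about z gives the same grasp; the last joint's range is limited). The gripper opens to 88 mm and grips with 3 to 60 N. Pads are 19 mm wide; open, the fingers measure 130 mm over their backs; the gripper's body (78 mm by 193 mm) begins 47 mm behind the grasp point.
Start: joints at [90.705, 20.546, 0.682, 0, -70.136, -16.507], TCP at [0.184, 0.649, 0.191] pointing down, gripper open.
Joint ranges: [-176.03, 176.03], [-82.01, 121.73], [-58.28, 71.71], [-173.87, 95.51], [-174.79, -0.11], [-173.66, 173.66]. Speed limits (degrees/s): [136.94, 136.94, 172.46, 180, 180, 180].

INTERFACE

Orientations are given as [roll, pitch, yaw] about the fixed x, y, z axes, in that order (R = Rz(yaw) Ry(pitch) Rx(roll)).
In Python, from plant import ctrl gives the robot as it stands.
- The arm moves only by the tool apply_moves, never from a script. Its argument "deltas" is a list of rows, each an object with "fingers": the finger opening in mm, from 0 to 87.6; "delta_pos": the shift along the tool's x, y, z in mm, a list of three; "angular": the turn, a rotation vector about the tool's x, y, z in degrees, a list of three. A call has 1 to 10 rows; each row is the pose to reach, as a shift and turn from the pose commanded when the call began, along the tool's axes at that moment; what a row does not reach only later rows make up. A row lasts 1/10 s, in which the tool goes at most 50 mm and 8.59 degrees, less where a joint would pass 70% of its speed; a pose out of reach is approached as far as the arm can. A call with a gripper value outside its range is refused whole. The fingers move at their own pace and stop on an object; the grip force is fixed at half the most. Time passes only in rows, so rows that repeat a pose let the fingers close. It gives the time, the measured TCP pose, the force, the opening and the grip force at its end, in the units of the state.
- ctrl.get_obs(): the state, without advancing time (a new reading comes with each control period).
- ctrl.snapshot(name): name is "scene" or "side" or "wrist"; returns the picture (400x640x3 uint8, red, green, blue); there is no depth.
- ctrl.camera_params(name): a dict with "fx", "fy", "cx", "cy" (pixels), "cam_to_world" (4x4, takes a point from camera to world coordinates); the wrist camera has in their place "mount" (4x4, takes a point from camera to tool coordinates, whose origin is the TCP and whose axes are the flange's). Camera axes: x right, y up, looking along -z (the intrinsics and any distortion apply to the point x, -y, -z); pixel columns grow to the right and rows downward; lengths in m; the calibration is good to about 2 mm. The wrist camera is an equidistant fisheye: a pixel r from the principal point sees the ray r / f radians off the axis. A picture is of the moment at which its call begins: read the wrist's pose just before it. camera_params takes no time and is no camera call.
- ctrl.close_job(): hands the job in; it is judged then, once.
The state is a dict: "clock": time; "joint_pos": joint angles; "qvel": joint speeds; "tau": joint torques, N m; "tool_pos": TCP position; "orientation": TCP orientation; "force": force on the tool from outside, world axes, zero at the start; "moment": the same for the moment, N m; "opening": finger opening in m; "gripper_force": force on a finger pad.
Only numpy, scipy, OpenCV 4.12 (cv2) and the standard library are available. Lean on these libraries where they do the work, as an engineer would, in place of code of your own. Each camera call takes 0.05 s, during which the arm holds its last target. There are 200 camera calls.

## Working session

There is one attempt and no reset: what is moved stays moved. The work goes in short steps, Python scripts to look and compute and a tool call to move; the robot and the scene stay as the last step left them, time stands still between calls to the robot, and variables do not carry over. Pictures are saved under pics/ and viewed, at most 10 in all, crops included, and the job is handed in when it is done.

Besides the shell and the picture viewer there is one more tool, called after "Request:" as name(argument=value, ...), one argument or row to a line, values as JSON. apply_moves: Moves the arm, as the interface text tells. Its arguments: {"type":"object","properties":{"deltas":{"type":"array"}},"required":["deltas"]}

```bash
mkdir -p pics
python3 - <<'E'
from plant import ctrl
import cv2
import numpy as np
o=ctrl.get_obs();print(o['clock'],o['tool_pos'],o['orientation'],o['force'])
ims=[ctrl.snapshot(n) for n in("scene","side","wrist")]
for n,i in zip(("scene","side","wrist"),ims): cv2.imwrite(f'pics/{n}0.png',i[:,:,::-1])
for n in("scene","side","wrist"): print(n,ctrl.camera_params(n))
E
```

```text
0.0 [0.18370746 0.64896237 0.19035205] [ 1.79908216e+02 -7.88589681e-03 -1.58097125e+01] [-0.06513283  0.38344987  0.2293472 ]
scene {'fx': 496.47197982405544, 'fy': 496.47197982405544, 'cx': 309.4996273512846, 'cy': 195.07932971354688, 'cam_to_world': array([[-0.26850299, -0.7938755 ,  0.54558944,  1.20928356],
       [ 0.96319683, -0.21387388,  0.16281839,  0.23172138],
       [-0.0125702 ,  0.56922724,  0.82208414,  1.09038645],
       [ 0.        ,  0.        ,  0.        ,  1.        ]])}
side {'fx': 417.5954145122423, 'fy': 417.5954145122423, 'cx': 323.96666072243465, 'cy': 204.54099622730652, 'cam_to_world': array([[ 9.91379311e-01,  9.92870802e-02, -8.54934941e-02,
         4.46748305e-01],
       [-1.31020660e-01,  7.47225738e-01, -6.51526886e-01,
        -6.63519743e-01],
       [-8.05262932e-04,  6.57111689e-01,  7.53792796e-01,
         8.40249701e-01],
       [ 0.00000000e+00,  0.00000000e+00,  0.00000000e+00,
         1.00000000e+00]])}
wrist {'fx': 309.70691628693146, 'fy': 309.70691628693146, 'cx': 320.73196235986643, 'cy': 195.33067461118486, 'mount': array([[-2.35479169e-04,  9.62643796e-01,  2.70770875e-01,
         7.11152239e-02],
       [ 9.99999951e-01,  1.70671575e-04,  2.62890994e-04,
        -1.27828832e-03],
       [ 2.06857493e-04,  2.70770923e-01, -9.62643789e-01,
        -1.93756251e-01],
       [ 0.00000000e+00,  0.00000000e+00,  0.00000000e+00,
         1.00000000e+00]])}
```

View pics/scene0.png

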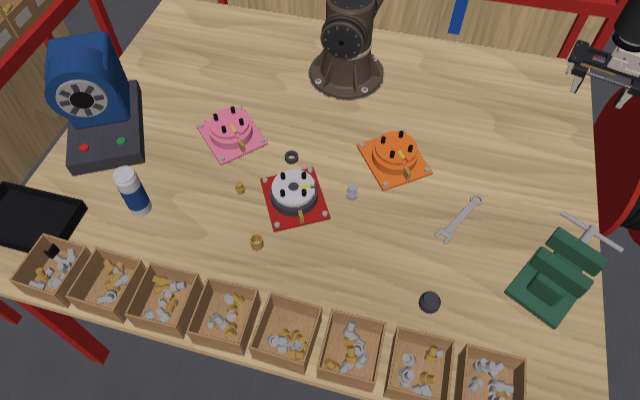

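View pics/wrist0.png

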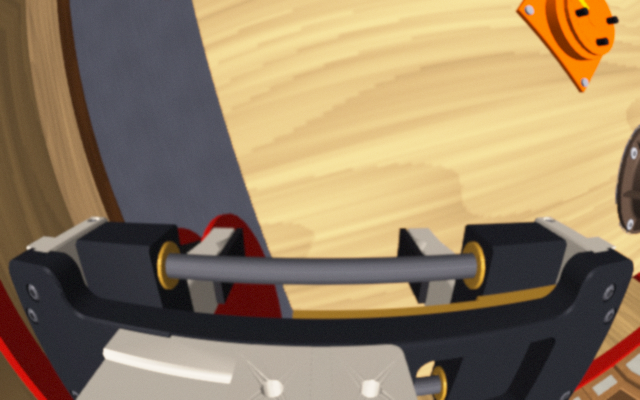

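Scene view: the red holder is at about (294,193), the stripe points right toward (308,187), and the brass block is at about (301,215). The union nut is at (291,157), the ferrule at (257,242), the adapter at (240,188) and the coupling at (352,192). The wrist view shows only the orange decoy.

```bash
cat > h.py <<'E'
import numpy as np, cv2
from scipy.spatial.transform import Rotation as R
from plant import ctrl
def ray(cam,px,obs=None):
    p=ctrl.camera_params(cam); u,v=px
    x,y=(u-p['cx'])/p['fx'],(v-p['cy'])/p['fy']
    if cam=='wrist':
        th=np.hypot(x,y); s=np.sin(th)/max(th,1e-9)
        d=np.array([x*s,-y*s,-np.cos(th)])
        T=np.eye(4);T[:3,:3]=R.from_euler('xyz',obs['orientation'],degrees=True).as_matrix();T[:3,3]=obs['tool_pos']
        M=T@p['mount']
    else:
        d=np.array([x,-y,-1.]); M=p['cam_to_world']
    return M[:3,3],M[:3,:3]@d
def on(cam,px,z,obs=None):
    o,d=ray(cam,px,obs); return o+d*(z-o[2])/d[2]
def blobs(im,lo,hi,roi=None,amin=5):
    hsv=cv2.cvtColor(im,cv2.COLOR_RGB2HSV); m=cv2.inRange(hsv,lo,hi)
    if roi: k=np.zeros_like(m);k[roi[1]:roi[3],roi[0]:roi[2]]=255;m&=k
    n,_,st,c=cv2.connectedComponentsWithStats(m)
    return [(c[i].round(1),st[i].tolist()) for i in range(1,n) if st[i,4]>=amin],m
E
python3 - <<'E'
from h import *
im=cv2.imread('pics/scene0.png')[:,:,::-1].copy()
for n,px,z in [('disc',(293.5,186.5),.06),('notchend',(312,186),.06),('block',(300.5,214),.042),('nut',(291,157),.01),('ferr',(257,242),.015),('adap',(240,188),.015),('coup',(352,192),.02),('orange',(394,148),.06),('pink',(231,125),.06)]:
    print(n,on('scene',px,z).round(3))
print(blobs(im,(20,120,150),(35,255,255),(260,160,330,232))[0])
s=cv2.imread('pics/side0.png')
cv2.imwrite('pics/side0c.png',s)
E
```

```text
disc [ 0.51  -0.019  0.06 ]
notchend [0.497 0.026 0.06 ]
block [0.575 0.018 0.042]
nut [ 0.381 -0.067  0.01 ]
ferr [ 0.666 -0.069  0.015]
adap [ 0.522 -0.166  0.015]
coup [0.46  0.125 0.02 ]
orange [0.318 0.206 0.06 ]
pink [ 0.352 -0.249  0.06 ]
[(array([304.2, 185.5]), [299, 185, 11, 2, 21])]
```

View pics/side0.png

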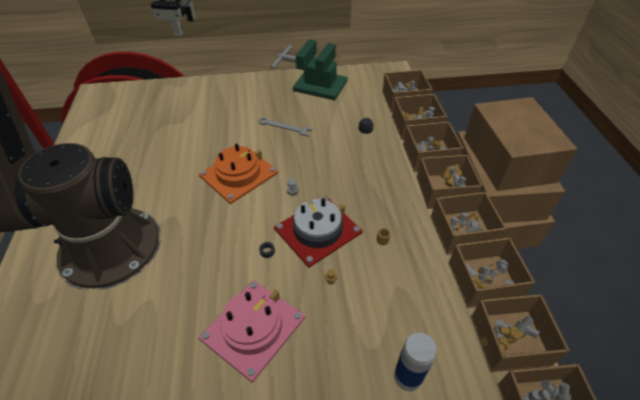

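Request:
apply_moves(
  deltas=[
    {"fingers": 87, "delta_pos": [10, 10, -45], "angular": [0, 0, 0]},
    {"fingers": 87, "delta_pos": [40, 45, -60], "angular": [0, 0, -3]},
    {"fingers": 87, "delta_pos": [70, 80, -60], "angular": [0, 0, -6]},
    {"fingers": 87, "delta_pos": [100, 115, -60], "angular": [0, 0, -9]},
    {"fingers": 87, "delta_pos": [130, 148, -60], "angular": [0, 0, -12]},
    {"fingers": 87, "delta_pos": [160, 182, -60], "angular": [0, 0, -15]},
    {"fingers": 87, "delta_pos": [190, 215, -60], "angular": [0, 0, -18]},
    {"fingers": 87, "delta_pos": [220, 248, -60], "angular": [0, 0, -21]},
    {"fingers": 87, "delta_pos": [250, 281, -60], "angular": [0, 0, -24]},
    {"fingers": 87, "delta_pos": [280, 314, -60], "angular": [0, 0, -27]},
  ],
)

```text
clock: 1.15
tool_pos: [0.368, 0.2693, 0.2513]
orientation: [-180.0, -0.0, 11.3]
force: [0.3, 0.3, 0.6]
opening: 0.0867
gripper_force: 0.0
```

Request:
apply_moves(
  deltas=[
    {"fingers": 87, "delta_pos": [11, 40, 0], "angular": [0, 0, -1]},
    {"fingers": 87, "delta_pos": [22, 80, 0], "angular": [0, 0, -2]},
    {"fingers": 87, "delta_pos": [33, 120, 0], "angular": [0, 0, -3]},
    {"fingers": 87, "delta_pos": [44, 160, 0], "angular": [0, 0, -4]},
    {"fingers": 87, "delta_pos": [55, 200, 0], "angular": [0, 0, -5]},
    {"fingers": 87, "delta_pos": [66, 240, 0], "angular": [0, 0, -5]},
    {"fingers": 87, "delta_pos": [77, 280, 0], "angular": [0, 0, -5]},
    {"fingers": 87, "delta_pos": [83, 310, 0], "angular": [0, 0, -5]},
    {"fingers": 87, "delta_pos": [83, 310, 0], "angular": [0, 0, -5]},
  ],
)

```text
clock: 2.05
tool_pos: [0.5099, -0.0198, 0.2505]
orientation: [180.0, 0.1, 16.0]
force: [-0.4, 0.9, -0.5]
opening: 0.0873
gripper_force: 0.0
```

Run:
```python
from h import *
import pickle
o=ctrl.get_obs();im=ctrl.snapshot('wrist')
pickle.dump(o,open('o1.pkl','wb'));cv2.imwrite('pics/w1.png',im[:,:,::-1])
print(o['clock'],o['tool_pos'],o['orientation'],o['joint_pos'],o['force'])
```

```text
2.05 [ 0.50991934 -0.01977433  0.25054889] [1.79974388e+02 8.93295087e-02 1.59909027e+01] [ 1.98734617e+01  2.87796254e+00 -1.41574026e+01  2.03898988e-02
 -7.30554946e+01  8.61115029e+01] [-0.44127852  0.89188102 -0.47094611]
```

View pics/w1.png

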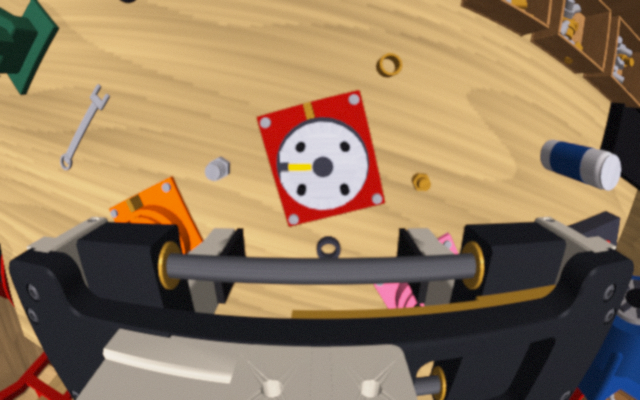

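Wrist view: the disc's centre dot is at about (322,167). The stripe runs left to a notch at about (283,167), the studs are at (300,147), (344,146), (301,190) and (344,190), and the brass block is at (309,111).

```bash
cat > meas.py <<'E'
from h import *
def meas(im,o,roi=(255,85,390,230)):
    """disc centre, notch angle, block angle (deg, world)"""
    d,m=blobs(im,(0,0,0),(180,255,75),roi,15)
    d=[(c,s) for c,s in d if s[4]<700 and s[2]<40 and s[3]<40]
    print('dark',[(c.tolist(),s[4]) for c,s in d])
    y,_=blobs(im,(24,150,170),(36,255,255),roi,15); print('yel',[(c.tolist(),s) for c,s in y])
    b,_=blobs(im,(12,120,90),(23,255,255),roi,30); print('brass',[(c.tolist(),s) for c,s in b])
    r,rm=blobs(im,(0,180,120),(6,255,255),roi,300)
    k=max(r,key=lambda t:t[1][4]); cs=cv2.findContours(rm,cv2.RETR_EXTERNAL,cv2.CHAIN_APPROX_NONE)[0]
    box=cv2.minAreaRect(max(cs,key=cv2.contourArea)); print('box',box)
    return d,y,b,cv2.boxPoints(box)
E
python3 - <<'E'
from meas import *
import pickle
o=pickle.load(open('o1.pkl','rb'));im=cv2.imread('pics/w1.png')[:,:,::-1].copy()
d,y,b,box=meas(im,o)
P=[on('wrist',q,.012,o)[:2] for q in box];c=np.mean(P,0)
print('plate',np.round(P,4).tolist(),c.round(4))
print([np.linalg.norm(P[i]-P[(i+1)%4]).round(4) for i in range(4)],[np.degrees(np.arctan2(*(P[(i+1)%4]-P[i])[::-1])).round(1) for i in range(4)])
for q,s in d: print(q,on('wrist',q,.06,o).round(4),on('wrist',q,.07,o).round(4))
for q,s in y: print('y',on('wrist',q,.06,o).round(4))
for q,s in b: print('b',on('wrist',q,.042,o).round(4))
E
```

```text
dark [([300.0, 146.6], 49), ([344.4, 146.2], 55), ([301.0, 189.4], 59), ([344.3, 189.0], 58)]
yel [([299.3, 166.5], [288, 164, 23, 6, 131])]
brass [([327.7, 123.2], [255, 88, 132, 120, 459]), ([269.4, 167.7], [260, 138, 20, 63, 78]), ([310.9, 218.1], [280, 202, 77, 26, 107])]
box ((321.4706115722656, 158.38235473632812), (115.93202209472656, 105.9880599975586), 75.96376037597656)
plate [[0.5488, 0.0878], [0.6219, -0.0401], [0.4789, -0.1285], [0.3978, 0.0077]] [ 0.5118 -0.0183]
[np.float64(0.1473), np.float64(0.1681), np.float64(0.1585), np.float64(0.1709)] [np.float64(-60.3), np.float64(-148.3), np.float64(120.8), np.float64(27.9)]
[300.  146.6] [0.528  0.0145 0.06  ] [0.5293 0.0141 0.07  ]
[344.4 146.2] [ 0.5437 -0.0386  0.06  ] [ 0.5447 -0.0375  0.07  ]
[301.  189.4] [ 0.4751 -0.0012  0.06  ] [ 0.4778 -0.0011  0.07  ]
[344.3 189. ] [ 0.4909 -0.0545  0.06  ] [ 0.4932 -0.053   0.07  ]
y [0.5034 0.0087 0.06  ]
b [ 0.5649 -0.0112  0.042 ]
b [0.4875 0.0471 0.042 ]
b [ 0.4344 -0.0251  0.042 ]
```

Request:
apply_moves(
  deltas=[
    {"fingers": 62, "delta_pos": [1.5, 0, 40], "angular": [0, 0, 0]},
    {"fingers": 62, "delta_pos": [1.5, 0, 80], "angular": [0, 0, 0]},
    {"fingers": 62, "delta_pos": [1.5, 0, 115], "angular": [0, 0, 0]},
    {"fingers": 62, "delta_pos": [1.5, 0, 140], "angular": [0, 0, 0]},
    {"fingers": 62, "delta_pos": [1.5, 0, 155], "angular": [0, 0, 0]},
    {"fingers": 62, "delta_pos": [1.5, 0, 165], "angular": [0, 0, 0]},
    {"fingers": 62, "delta_pos": [1.5, 0, 175], "angular": [0, 0, 0]},
    {"fingers": 62, "delta_pos": [1.5, 0, 184], "angular": [0, 0, 0]},
    {"fingers": 62, "delta_pos": [1.5, 0, 184], "angular": [0, 0, 0]},
  ],
)

```text
clock: 3.0
tool_pos: [0.5102, -0.0164, 0.0665]
orientation: [-180.0, 0.1, 16.2]
force: [-0.6, -0.7, 0.3]
opening: 0.0616
gripper_force: 0.0
```

Run:
```python
from meas import *
import pickle
o=pickle.load(open('o1.pkl','rb'));im=cv2.imread('pics/w1.png')[:,:,::-1].copy()
print(cv2.cvtColor(im,cv2.COLOR_RGB2HSV)[104:119:3,306:313:3].tolist())
b,_=blobs(im,(10,100,70),(24,255,255),(298,98,320,122),20);print(b)
c=np.array([.5113,-.0194])
for q,s in b:
    p=on('wrist',q,.042,o)[:2]-c;print(p,np.linalg.norm(p),np.degrees(np.arctan2(p[1],p[0])))
n=ctrl.snapshot('wrist');cv2.imwrite('pics/w2.png',n[:,:,::-1])
```

```text
[[[19, 196, 196], [19, 203, 187], [5, 245, 181]], [[19, 207, 190], [19, 200, 194], [9, 226, 173]], [[19, 203, 191], [19, 200, 193], [15, 210, 177]], [[18, 206, 189], [19, 201, 197], [18, 205, 179]], [[13, 213, 189], [19, 205, 193], [19, 199, 191]]]
[(array([307.5, 106.5]), [298, 98, 22, 22, 239])]
[0.06735275 0.0391391 ] 0.07789904444210144 30.161135041836015
```

View pics/w2.png

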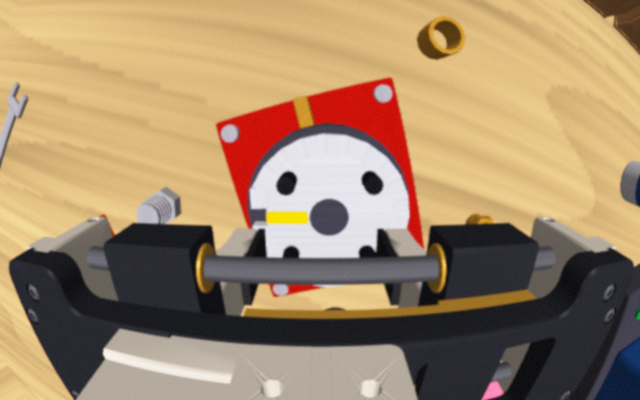

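The hand is down between the studs with the fingers straddling the centre dot at (329,217). The stripe still points left toward (258,216).

Run:
```python
from meas import *
o=ctrl.get_obs();print(o['clock'],o['tool_pos'],o['orientation'],o['force'])
im=cv2.imread('pics/w2.png')[:,:,::-1].copy()
d,_=blobs(im,(0,0,0),(180,255,110),(300,190,360,243),100)
for q,s in d: print(q,s,on('wrist',q,.06,o))
b,_=blobs(im,(14,100,70),(24,255,255),(285,90,325,130),50)
for q,s in b: print(q,s,on('wrist',q,.042,o))
for q in [(287,182.5),(372,182.5)]: print(on('wrist',q,.07,o))
```

```text
3.05 [ 0.51068241 -0.01640242  0.06713557] [1.79996462e+02 2.50641016e-02 1.62078893e+01] [-0.06087382 -0.4606499   0.31902583]
[328.8 216.7] [311, 200, 37, 35, 992] [ 0.511941 -0.019665  0.06    ]
[301.6 105.2] [285, 90, 40, 39, 691] [0.57920869 0.01956501 0.042     ]
[0.52992431 0.01366453 0.07      ]
[ 0.54508967 -0.03836958  0.07      ]
```

Request:
apply_moves(
  deltas=[
    {"fingers": 62, "delta_pos": [0, 3.3, 0], "angular": [0, 0, 0]},
    {"fingers": 62, "delta_pos": [0, 3.3, 0], "angular": [0, 0, 5]},
    {"fingers": 62, "delta_pos": [0, 3.3, 0], "angular": [0, 0, 10]},
    {"fingers": 62, "delta_pos": [0, 3.3, 0], "angular": [0, 0, 15]},
    {"fingers": 62, "delta_pos": [0, 3.3, 0], "angular": [0, 0, 20]},
    {"fingers": 62, "delta_pos": [0, 3.3, 0], "angular": [0, 0, 25]},
    {"fingers": 62, "delta_pos": [0, 3.3, 0], "angular": [0, 0, 30]},
    {"fingers": 62, "delta_pos": [0, 3.3, 0], "angular": [0, 0, 35]},
    {"fingers": 62, "delta_pos": [0, 3.3, 0], "angular": [0, 0, 40]},
    {"fingers": 62, "delta_pos": [0, 3.3, 0], "angular": [0, 0, 40]},
  ],
)

```text
clock: 4.05
tool_pos: [0.5122, -0.0198, 0.0679]
orientation: [-180.0, -0.1, -23.9]
force: [0.4, 0.2, -0.3]
opening: 0.0618
gripper_force: 0.0
```

Run:
```python
from meas import *
o=ctrl.get_obs();im=ctrl.snapshot('wrist')
print(o['clock'],o['tool_pos'],o['orientation'],o['force'],o['moment'])
cv2.imwrite('pics/w3.png',im[:,:,::-1])
y,_=blobs(im,(24,150,170),(36,255,255),(200,60,450,300),20)
c=np.array([.5117,-.0195])
for q,s in y:
    p=on('wrist',q,.06,o)[:2]-c;print(q,s,np.linalg.norm(p),np.degrees(np.arctan2(p[1],p[0])))
```

```text
4.05 [ 0.51223082 -0.01976641  0.06794521] [-1.79954504e+02 -5.66989742e-02 -2.38854737e+01] [ 0.37873693  0.16422299 -0.31809965] [ 0.01794956  0.03444757 -0.02064915]
[291.5 241. ] [274, 226, 35, 31, 410] 0.029024323040582896 107.06847701026213
```

View pics/w3.png

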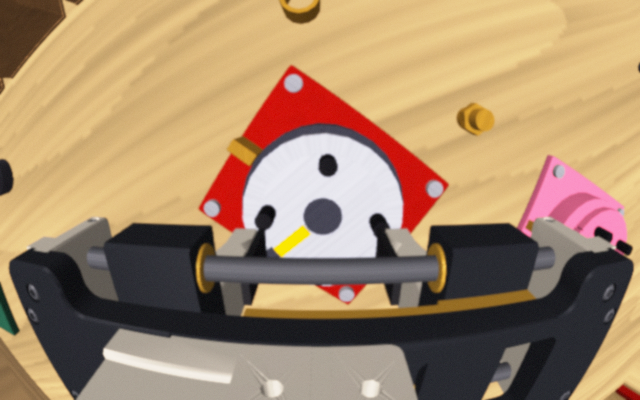

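Run:
```python
import cv2
a=cv2.imread('pics/w3.png')[140:310,180:460]
cv2.imwrite('pics/w3c.png',cv2.resize(a,None,fx=2.8,fy=2.8,interpolation=cv2.INTER_CUBIC))
```

```text
(no output)
```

View pics/w3c.png

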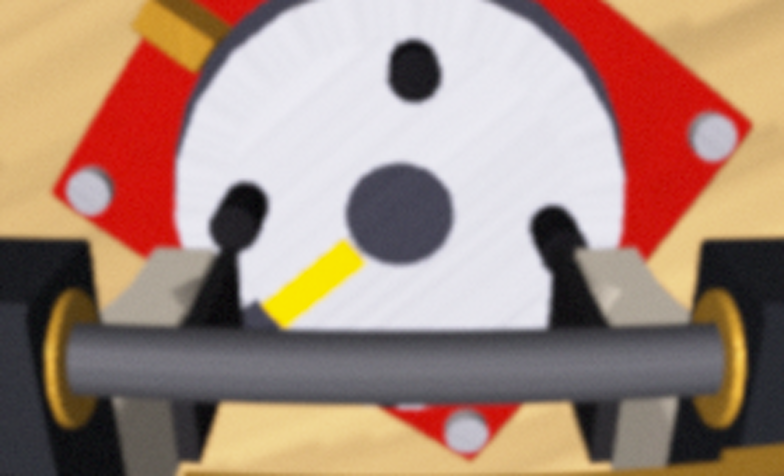

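The fingertips sit right beside the two studs, but the stripe is still at about 107°, so the disc hasn't moved. I'll turn a bit further and check.

Request:
apply_moves(
  deltas=[
    {"fingers": 62, "delta_pos": [0, 0, 0], "angular": [0, 0, 4]},
    {"fingers": 62, "delta_pos": [0, 0, 0], "angular": [0, 0, 8]},
    {"fingers": 62, "delta_pos": [0, 0, 0], "angular": [0, 0, 12]},
    {"fingers": 62, "delta_pos": [0, 0, 0], "angular": [0, 0, 12]},
  ],
)

```text
clock: 4.5
tool_pos: [0.5119, -0.0197, 0.0676]
orientation: [-180.0, -0.0, -35.7]
force: [-0.0, -1.0, 0.3]
opening: 0.0623
gripper_force: 0.0
```

```bash
cat > y.py <<'E'
from meas import *
import sys
o=ctrl.get_obs();im=ctrl.snapshot('wrist')
print(o['clock'],o['tool_pos'],o['orientation'],o['force'],o['moment'])
cv2.imwrite(f'pics/{sys.argv[1]}.png',im[:,:,::-1])
y,_=blobs(im,(24,150,170),(36,255,255),(200,60,450,300),20)
c=np.array([.5117,-.0195])
for q,s in y:
    p=on('wrist',q,.06,o)[:2]-c;print(q,s,np.linalg.norm(p),np.degrees(np.arctan2(p[1],p[0])))
E
python3 y.py w4
```

```text
4.5 [ 0.51193386 -0.01970272  0.06756704] [-1.79975189e+02 -2.00293327e-02 -3.57308587e+01] [-0.00858639 -0.97026058  0.30324313] [ 0.03043455 -0.04895381  0.04706308]
[297.9 244.5] [282, 230, 31, 28, 372] 0.027802971145107352 106.69014552335082
```

Still no contact. The finger tips look higher in the image than the TCP should be, so opening the fingers probably retracts them and they passed over the studs. I'll push a single stud with the fingers shut instead, because then the tip height is known.

Request:
apply_moves(
  deltas=[
    {"fingers": 62, "delta_pos": [0, 0, -20], "angular": [0, 0, 0]},
    {"fingers": 0, "delta_pos": [0, 0, -40], "angular": [0, 0, 5]},
    {"fingers": 0, "delta_pos": [5, -6, -40], "angular": [0, 0, 11]},
    {"fingers": 0, "delta_pos": [11, -15, -40], "angular": [0, 0, 17]},
    {"fingers": 0, "delta_pos": [17, -23, -40], "angular": [0, 0, 23]},
    {"fingers": 0, "delta_pos": [23, -30, -40], "angular": [0, 0, 29]},
    {"fingers": 0, "delta_pos": [23, -30, -40], "angular": [0, 0, 35]},
    {"fingers": 0, "delta_pos": [23, -30, -40], "angular": [0, 0, 37.6]},
    {"fingers": 0, "delta_pos": [23, -30, -40], "angular": [0, 0, 37.6]},
  ],
)

```text
clock: 5.45
tool_pos: [0.548, -0.0088, 0.1073]
orientation: [180.0, 0.0, -73.3]
force: [-0.2, -0.0, 0.1]
opening: 0.0044
gripper_force: 0.0
```

```bash
python3 y.py w5; python3 -c "
from plant import ctrl;print(ctrl.get_obs()['opening'])"
```

```text
5.45 [ 0.54798694 -0.00882345  0.10728595] [ 1.79999421e+02  1.44229266e-04 -7.32716607e+01] [-0.22830741 -0.00207821  0.06458924] [8.54757954e-02 6.08578889e-05 5.62425129e-02]
[365.  221.6] [361, 217, 9, 10, 89] 0.019582205645214953 106.63376489288677
0.0019129489667660384
```

View pics/w5.png

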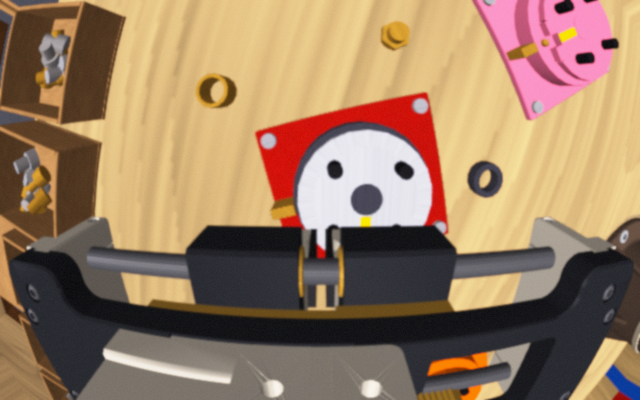

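Request:
apply_moves(
  deltas=[
    {"fingers": 0, "delta_pos": [0, 0, 12], "angular": [0, 0, 0]},
    {"fingers": 0, "delta_pos": [0, 0, 24], "angular": [0, 0, 0]},
    {"fingers": 0, "delta_pos": [0, 0, 33], "angular": [0, 0, 0]},
    {"fingers": 0, "delta_pos": [0, 0, 38], "angular": [0, 0, 0]},
    {"fingers": 0, "delta_pos": [0, 0, 40], "angular": [0, 0, 0]},
    {"fingers": 0, "delta_pos": [0, 0, 40], "angular": [0, 0, 0]},
  ],
)

```text
clock: 6.1
tool_pos: [0.5478, -0.0088, 0.0669]
orientation: [180.0, -0.0, -73.4]
force: [0.2, -0.9, 0.7]
opening: 0.0006
gripper_force: 0.0
```

Request:
apply_moves(
  deltas=[
    {"fingers": 0, "delta_pos": [3.3, 0.1, 0], "angular": [0, 0, 5]},
    {"fingers": 0, "delta_pos": [6.6, 0.6, 0], "angular": [0, 0, 10]},
    {"fingers": 0, "delta_pos": [9.8, 1.3, 0], "angular": [0, 0, 15]},
    {"fingers": 0, "delta_pos": [13.0, 2.3, 0], "angular": [0, 0, 20]},
    {"fingers": 0, "delta_pos": [16.1, 3.6, 0], "angular": [0, 0, 25]},
    {"fingers": 0, "delta_pos": [19.0, 5.1, 0], "angular": [0, 0, 30]},
    {"fingers": 0, "delta_pos": [21.8, 6.9, 0], "angular": [0, 0, 35]},
    {"fingers": 0, "delta_pos": [24.4, 8.9, 0], "angular": [0, 0, 40]},
    {"fingers": 0, "delta_pos": [24.4, 8.9, 0], "angular": [0, 0, 40]},
  ],
)

```text
clock: 7.0
tool_pos: [0.5466, -0.0349, 0.0677]
orientation: [-180.0, 0.0, -113.5]
force: [1.1, -0.4, 0.5]
opening: 0.0005
gripper_force: 0.0
```

```bash
python3 y.py w6
```

```text
7.0 [ 0.54657727 -0.03488041  0.06773765] [-1.79962706e+02  2.70113550e-02 -1.13485089e+02] [ 1.09638631 -0.43986053  0.50786652] [ 0.11263914 -0.07834072  0.01184712]
```

```bash
cat > sc.py <<'E'
from meas import *
c=np.array([.5117,-.0195])
def f(cam,im):
    y,_=blobs(im,(22,100,140),(38,255,255),(265,165,325,205) if cam=='scene' else (290,190,345,232),6)
    return [(on(cam,q,.06)[:2],s[4],q.tolist()) for q,s in y]
for cam in('scene','side'):
    a=f(cam,cv2.imread(f'pics/{cam}0.png')[:,:,::-1].copy()); im=ctrl.snapshot(cam); b=f(cam,im)
    cv2.imwrite(f'pics/{cam}_now.png',im[:,:,::-1])
    exp=c+.0285*np.array([np.cos(np.radians(106.6)),np.sin(np.radians(106.6))])
    off=max(a,key=lambda t:t[1])[0]-exp
    print(cam,'offset',off.round(4))
    for p,s,q in b: p=p-off-c;print(s,q,np.linalg.norm(p).round(4),np.degrees(np.arctan2(p[1],p[0])).round(1))
E
python3 sc.py
```

```text
scene offset [-0.0035 -0.0005]
22 [304.5, 185.5] 0.0285 106.6
side offset [ 0.0024 -0.0028]
24 [312.4, 207.2] 0.0295 106.3
```

Run:
```python
import cv2,numpy as np
a=cv2.imread('pics/side_now.png')[150:250,270:370];b=cv2.imread('pics/w6.png')[100:310,190:470];c=cv2.imread('pics/scene_now.png')[130:230,245:345]
r=lambda i,w,h:cv2.resize(i,(w,h),interpolation=cv2.INTER_CUBIC)
top=np.hstack([r(a,400,300),r(c,400,300)]);bot=np.hstack([r(b,400,300),np.zeros((300,400,3),np.uint8)])
cv2.imwrite('pics/m1.png',np.vstack([top,bot]))
```

```text
(no output)
```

View pics/m1.png

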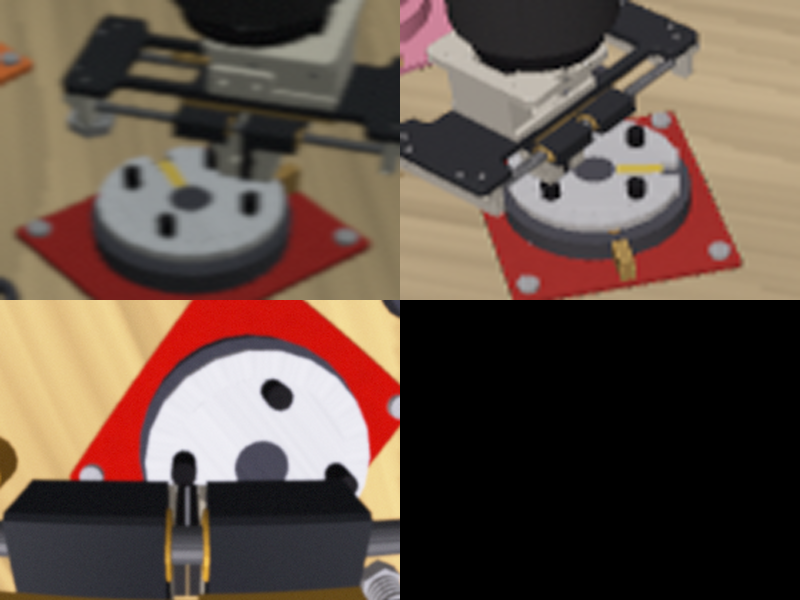

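Run:
```python
from meas import *
o=ctrl.get_obs();print(o['tool_pos'],o['orientation'])
for z in(.06,.07,.08,.09,.1):print(z,'side tip',on('side',(329,209.5),z).round(4)-[.0024,-.0028,0],'scene tip',on('scene',(281.5,187),z).round(4)-[-.0035,-.0005,0],'wrist stud',on('wrist',(319,214),z,o).round(4), 'wrist tip',on('wrist',(319.5,229),z,o).round(4))
T=R.from_euler('xyz',o['orientation'],degrees=True)
p=ctrl.camera_params('wrist');M=p['mount']
for q in [(0,0,0),(.0095,0,0),(.0,0,-.019),(.0095,0,-.019)]:
    v=np.linalg.inv(M)@np.r_[q,1];th=np.arctan2(np.hypot(v[0],v[1]),-v[2]);s=th/np.hypot(v[0],v[1])*p['fx'];print(q,p['cx']+v[0]*s,p['cy']-v[1]*s)
im=cv2.imread('pics/w6.png')[:,:,::-1]
print(im[205:300:4,310:331:3].mean(2).astype(int))
```

```text
[ 0.54664304 -0.03455585  0.06755147] [-1.79971514e+02  1.93239212e-02 -1.13259342e+02]
0.06 side tip [ 0.543 -0.004  0.06 ] scene tip [ 0.5234 -0.0477  0.06  ] wrist stud [ 0.5453 -0.036   0.06  ] wrist tip [ 0.5494 -0.0256  0.06  ]
0.07 side tip [ 0.5417 -0.0124  0.07  ] scene tip [ 0.5301 -0.045   0.07  ] wrist stud [ 0.5438 -0.0391  0.07  ] wrist tip [ 0.5477 -0.0293  0.07  ]
0.08 side tip [ 0.5404 -0.0208  0.08  ] scene tip [ 0.5368 -0.0423  0.08  ] wrist stud [ 0.5424 -0.0423  0.08  ] wrist tip [ 0.5461 -0.033   0.08  ]
0.09 side tip [ 0.5392 -0.0292  0.09  ] scene tip [ 0.5434 -0.0395  0.09  ] wrist stud [ 0.541  -0.0455  0.09  ] wrist tip [ 0.5445 -0.0367  0.09  ]
0.1 side tip [ 0.5379 -0.0376  0.1   ] scene tip [ 0.5501 -0.0368  0.1   ] wrist stud [ 0.5396 -0.0486  0.1   ] wrist tip [ 0.5429 -0.0404  0.1   ]
(0, 0, 0) 317.8899331930309 220.336848835524
(0.0095, 0, 0) 317.84570166375033 206.7700811128248
(0.0, 0, -0.019) 317.64861055409517 231.1428559223088
(0.0095, 0, -0.019) 317.5929798085792 216.4595750111052
[[237 228 161 149 189 234 238]
 [207  37  13  13  14 100 235]
 [157  11  20  14  12  28 216]
 [123  27  32  28  32  29 200]
 [ 90  34  31  30  33  39 204]
 [132  33  32  33  31  56 218]
 [151  85  27  20  34  63 155]
 [108 107  20  63  85  17 100]
 [108  71  19  67  91  14  71]
 [102  59  17  69  91  17  75]
 [101  54  11  68  91  16  66]
 [ 81  51  15  66  87  14  60]
 [ 76  38  16  64  87  18  42]
 [ 67  37  20  53  67  20  35]
 [ 56  47  43  45  47  47  44]
 [ 71  66  65  65  66  65  65]
 [ 83  81  79  83  83  80  82]
 [ 92  95  97  97  96  96  94]
 [122 140 138 137 137 137 136]
 [110 120 121 122 121 122 118]
 [ 84  75  75  86  98  75  74]
 [ 84  59  57  78  90  55  58]
 [ 92  57  57  78  93  57  58]
 [ 89  60  56  82  94  54  62]]
```

The triangulated tip is roughly 20 mm above the reported TCP height, so it has been passing over the stud tops. I'll go back to the gap and lower in small steps while watching the force.

Request:
apply_moves(
  deltas=[
    {"fingers": 0, "delta_pos": [-5.3, 0.4, 0], "angular": [0, 0, -8]},
    {"fingers": 0, "delta_pos": [-10.5, 1.5, 0], "angular": [0, 0, -16]},
    {"fingers": 0, "delta_pos": [-15.5, 3.3, 0], "angular": [0, 0, -24]},
    {"fingers": 0, "delta_pos": [-20.1, 5.8, 0], "angular": [0, 0, -32]},
    {"fingers": 0, "delta_pos": [-24.4, 8.9, 0], "angular": [0, 0, -40]},
    {"fingers": 0, "delta_pos": [-24.4, 8.9, 3], "angular": [0, 0, -40]},
    {"fingers": 0, "delta_pos": [-24.4, 8.9, 6], "angular": [0, 0, -40]},
    {"fingers": 0, "delta_pos": [-24.4, 8.9, 6], "angular": [0, 0, -40]},
  ],
)

```text
clock: 7.95
tool_pos: [0.5475, -0.0089, 0.0606]
orientation: [179.9, 0.0, -73.6]
force: [0.3, -0.6, 0.0]
opening: 0.0003
gripper_force: 0.0
```

Request:
apply_moves(
  deltas=[
    {"fingers": 0, "delta_pos": [0, 0, 1], "angular": [0, 0, 0]},
    {"fingers": 0, "delta_pos": [0, 0, 2], "angular": [0, 0, 0]},
    {"fingers": 0, "delta_pos": [0, 0, 2], "angular": [0, 0, 0]},
  ],
)

```text
clock: 8.25
tool_pos: [0.5478, -0.0089, 0.0591]
orientation: [180.0, -0.0, -73.4]
force: [-1.0, -0.0, -0.1]
opening: 0.0006
gripper_force: 0.0
```

Request:
apply_moves(
  deltas=[
    {"fingers": 0, "delta_pos": [0, 0, 1], "angular": [0, 0, 0]},
    {"fingers": 0, "delta_pos": [0, 0, 2], "angular": [0, 0, 0]},
    {"fingers": 0, "delta_pos": [0, 0, 2], "angular": [0, 0, 0]},
  ],
)

```text
clock: 8.55
tool_pos: [0.5478, -0.0088, 0.0571]
orientation: [180.0, 0.0, -73.4]
force: [0.2, 0.4, 0.4]
opening: 0.0003
gripper_force: 0.0
```

Request:
apply_moves(
  deltas=[
    {"fingers": 0, "delta_pos": [0, 0, 1], "angular": [0, 0, 0]},
    {"fingers": 0, "delta_pos": [0, 0, 2], "angular": [0, 0, 0]},
    {"fingers": 0, "delta_pos": [0, 0, 3], "angular": [0, 0, 0]},
    {"fingers": 0, "delta_pos": [0, 0, 3], "angular": [0, 0, 0]},
  ],
)

```text
clock: 8.95
tool_pos: [0.5477, -0.0088, 0.0541]
orientation: [180.0, 0.0, -73.4]
force: [-0.7, 0.1, -0.9]
opening: 0.0003
gripper_force: 0.0
```

Run:
```python
from meas import *
o=ctrl.get_obs();print(o['force'],o['tool_pos'])
for cam in('side','scene','wrist'):
    cv2.imwrite(f'pics/{cam}7.png',ctrl.snapshot(cam)[:,:,::-1])
a=cv2.imread('pics/side7.png')[165:245,275:365];b=cv2.imread('pics/wrist7.png')[120:300,240:440];c=cv2.imread('pics/scene7.png')[140:220,255:345]
r=lambda i:cv2.resize(i,(400,300),interpolation=cv2.INTER_CUBIC)
d=cv2.imread('pics/wrist7.png')[190:260,275:365]
cv2.imwrite('pics/m2.png',np.vstack([np.hstack([r(a),r(c)]),np.hstack([r(b),r(d)])]))
```

```text
[-0.68494303  0.1046123  -0.91966048] [ 0.54774427 -0.00879383  0.05408617]
```

View pics/m2.png

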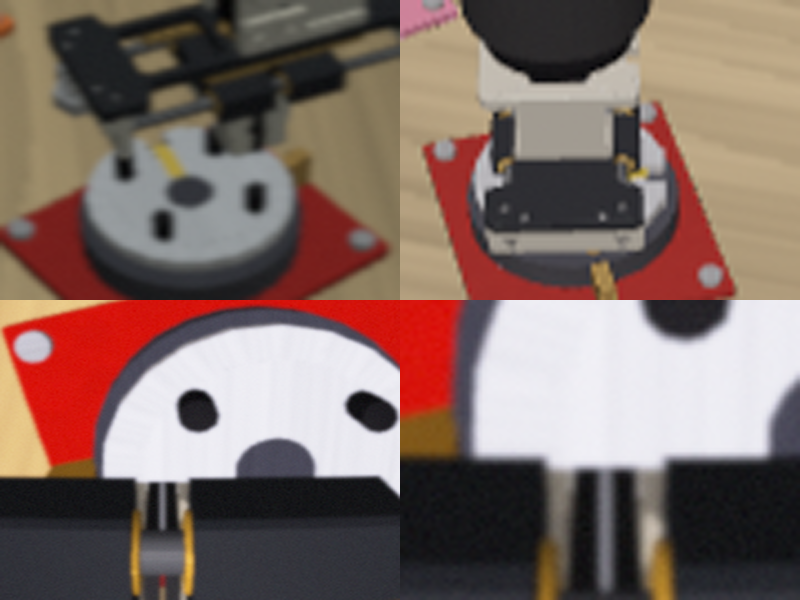

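The side view shows the finger underside at about side pixel (330,205), over the gap between studs and apparently still above the disc face. The force is about zero.

Run:
```python
from meas import *
im=cv2.imread('pics/side7.png')[:,:,::-1]
print(im[192:218,318:346:2].mean(2).astype(int))
for v in(203,205,207):
  for z in(.055,.06,.065,.07,.075,.08): print(v,z,on('side',(330,v),z)-[.0024,-.0028,0])
p=ctrl.camera_params('side');V=np.linalg.inv(p['cam_to_world'])
for z in (.054,.06,.07,.08):
  for e in (-.0095,.0095):
    q=V@np.r_[.5477+.0024+e*.285,-.0088-.0028-e*.958,z,1];print('proj',z,e,p['cx']-q[0]/q[2]*p['fx'],p['cy']+q[1]/q[2]*p['fy'])
```

```text
[[ 76  73  62  39  22  20  17  15  15  32  77  62  79 103]
 [ 68  63  51  38  17  14  16  17  18  39  81  95 111 117]
 [ 59  64  60  35  15  16  17  17  29  59  83 106 121 117]
 [ 72  94  90  34  15  19  25  21  46  78  86 109 121 118]
 [101 113 104  39  23  37  53  32  54  84  89 112 121 118]
 [112 116 103  46  46  68  73  32  53  84  89 114 122 118]
 [123 117  85  57  70  82  73  27  52  84  90 116 122 119]
 [144 122  60  60  76  86  68  19  49  83  91 116 122 119]
 [151 122  43  59  77  87  72  25  49  84  90 115 121 120]
 [152 120  34  54  74  87  79  37  52  84  91 114 121 120]
 [152 120  30  47  71  85  82  37  56  85  93 115 120 121]
 [154 120  30  37  69  85  81  35  62  91 106 116 118 121]
 [153 121  29  31  71  84  81  45  85 109 115 113 109 118]
 [154 126  47  48  87  89  95  90 119 120 115 102 100 110]
 [154 143  94  96 123 114 131 139 145 133 112  97  95  98]
 [153 153 141 140 149 145 153 153 155 147 115  97  86  83]
 [154 154 154 153 154 154 156 156 155 154 127  95  73  78]
 [154 155 155 156 154 155 157 157 155 153 136  84  64  82]
 [150 154 155 155 155 156 156 158 155 
[... 1008 characters left out ...]
73 0.055     ]
207 0.06 [0.54653716 0.00373974 0.06      ]
207 0.065 [ 5.45882312e-01 -5.18253369e-04  6.50000000e-02]
207 0.07 [ 0.54522746 -0.00477625  0.07      ]
207 0.075 [ 0.54457262 -0.00903424  0.075     ]
207 0.08 [ 0.54391777 -0.01329223  0.08      ]
proj 0.054 -0.0095 329.55201987788206 209.69220845426324
proj 0.054 0.0095 332.7868765817219 215.0950817047509
proj 0.06 -0.0095 329.57464304080327 208.11238981662925
proj 0.06 0.0095 332.8241531713056 213.52159364193477
proj 0.07 -0.0095 329.6127941969218 205.44822178260165
proj 0.07 0.0095 332.88702381477606 210.8677508921839
proj 0.08 -0.0095 329.65151349893176 202.74437903679922
proj 0.08 0.0095 332.9508413857118 208.17393723630536
```

Request:
apply_moves(
  deltas=[
    {"fingers": 0, "delta_pos": [0, 0, 1], "angular": [0, 0, 0]},
    {"fingers": 0, "delta_pos": [0, 0, 2], "angular": [0, 0, 0]},
    {"fingers": 0, "delta_pos": [0, 0, 3], "angular": [0, 0, 0]},
    {"fingers": 0, "delta_pos": [0, 0, 4], "angular": [0, 0, 0]},
    {"fingers": 0, "delta_pos": [0, 0, 4], "angular": [0, 0, 0]},
  ],
)

```text
clock: 9.6
tool_pos: [0.5477, -0.0088, 0.0501]
orientation: [180.0, 0.0, -73.4]
force: [-0.2, 0.2, 0.2]
opening: 0.0007
gripper_force: 0.0
```

Request:
apply_moves(
  deltas=[
    {"fingers": 0, "delta_pos": [0, 0, 1], "angular": [0, 0, 0]},
    {"fingers": 0, "delta_pos": [0, 0, 2], "angular": [0, 0, 0]},
    {"fingers": 0, "delta_pos": [0, 0, 3], "angular": [0, 0, 0]},
    {"fingers": 0, "delta_pos": [0, 0, 3], "angular": [0, 0, 0]},
  ],
)

```text
clock: 10.0
tool_pos: [0.5477, -0.0088, 0.0471]
orientation: [180.0, 0.0, -73.4]
force: [0.2, -0.7, -0.2]
opening: 0.0006
gripper_force: 0.0
```

Run:
```python
from meas import *
print(ctrl.hold_point_z,ctrl.get_obs()['force'],ctrl.get_obs()['tool_pos'])
im=ctrl.snapshot('side');cv2.imwrite('pics/side8.png',im[:,:,::-1])
print(im[198:220,318:346:2].mean(2).astype(int))
```

```text
0.0188 [ 0.16636366 -0.67829773 -0.2216425 ] [ 0.54774816 -0.00881401  0.04707645]
[[110 113  70  26  21  36  50  32  52  84  89 112 122 119]
 [143 122  51  34  42  67  72  32  55  85  91 114 121 119]
 [152 122  47  52  69  82  73  26  51  85  91 115 122 120]
 [153 120  48  60  76  85  68  21  51  84  91 115 121 120]
 [153 120  39  60  76  87  71  24  55  84  91 115 120 120]
 [153 121  31  53  75  86  79  32  58  86  92 114 117 121]
 [153 120  29  49  71  85  81  35  60  86  95 111 109 118]
 [153 126  46  49  74  84  82  35  71  98 103 102 100 111]
 [154 143  94  91  93  85  81  46 101 127 108  97  94  99]
 [155 152 141 139 117  90  97  90 128 147 115  97  87  82]
 [155 154 153 153 134 114 135 142 149 153 127  95  74  79]
 [154 154 154 155 149 145 153 157 155 154 136  84  64  82]
 [150 154 154 156 154 154 156 157 155 154 145  84  60  84]
 [128 146 154 156 155 155 156 158 156 154 151  98  61  84]
 [ 83 116 148 155 156 155 154 148 153 154 152 113  60  87]
 [ 55  77 130 154 155 154 142 110 134 152 153 118  62  81]
 [ 52  57 103 151 156 152 108  57  98 149 154 122  65  68]
 [ 53  53  86 149 156 150  82  25  81 150 155 128  68  61]
 [ 52  53  87 150 156 149  74  19  78 150 155 128  68  61]
 [ 52  53  99 151 155 149  74  15  77 149 155 126  67  60]
 [ 54  67 125 154 154 149  73  13  77 148 153 123  64  60]
 [ 69 102 146 156 155 149  73   9  82 150 153 119  60  59]]
```

Request:
apply_moves(
  deltas=[
    {"fingers": 0, "delta_pos": [0, 0, 1], "angular": [0, 0, 0]},
    {"fingers": 0, "delta_pos": [0, 0, 2], "angular": [0, 0, 0]},
    {"fingers": 0, "delta_pos": [0, 0, 3], "angular": [0, 0, 0]},
    {"fingers": 0, "delta_pos": [0, 0, 4], "angular": [0, 0, 0]},
    {"fingers": 0, "delta_pos": [0, 0, 5], "angular": [0, 0, 0]},
    {"fingers": 0, "delta_pos": [0, 0, 5], "angular": [0, 0, 0]},
  ],
)

```text
clock: 10.65
tool_pos: [0.5478, -0.0088, 0.0421]
orientation: [180.0, -0.0, -73.4]
force: [0.4, -0.7, 0.1]
opening: 0.0001
gripper_force: 0.0
```

Request:
apply_moves(
  deltas=[
    {"fingers": 0, "delta_pos": [3.3, 0.1, 0], "angular": [0, 0, 5]},
    {"fingers": 0, "delta_pos": [6.6, 0.6, 0], "angular": [0, 0, 10]},
    {"fingers": 0, "delta_pos": [9.8, 1.3, 0], "angular": [0, 0, 15]},
    {"fingers": 0, "delta_pos": [13.0, 2.3, 0], "angular": [0, 0, 20]},
    {"fingers": 0, "delta_pos": [16.1, 3.6, 0], "angular": [0, 0, 25]},
    {"fingers": 0, "delta_pos": [19.0, 5.1, 0], "angular": [0, 0, 30]},
    {"fingers": 0, "delta_pos": [21.8, 6.9, 0], "angular": [0, 0, 35]},
    {"fingers": 0, "delta_pos": [24.4, 8.9, 0], "angular": [0, 0, 40]},
    {"fingers": 0, "delta_pos": [24.4, 8.9, 0], "angular": [0, 0, 40]},
  ],
)

```text
clock: 11.55
tool_pos: [0.5466, -0.0347, 0.0424]
orientation: [-180.0, 0.0, -113.5]
force: [1.8, 0.4, 0.1]
opening: 0.0003
gripper_force: 0.3
```

```bash
python3 sc.py
```

```text
scene offset [-0.0035 -0.0005]
24 [304.0, 188.5] 0.0287 87.5
side offset [ 0.0024 -0.0028]
19 [315.9, 207.3] 0.0269 89.5
```

The disc now turns: it has moved about 18° and the notch is at about 88°. I'll carry on round the arc.

Request:
apply_moves(
  deltas=[
    {"fingers": 0, "delta_pos": [3.3, 0.1, 0], "angular": [0, 0, 5]},
    {"fingers": 0, "delta_pos": [6.6, 0.6, 0], "angular": [0, 0, 10]},
    {"fingers": 0, "delta_pos": [9.8, 1.3, 0], "angular": [0, 0, 15]},
    {"fingers": 0, "delta_pos": [13.0, 2.3, 0], "angular": [0, 0, 20]},
    {"fingers": 0, "delta_pos": [16.1, 3.6, 0], "angular": [0, 0, 25]},
    {"fingers": 0, "delta_pos": [19.0, 5.1, 0], "angular": [0, 0, 30]},
    {"fingers": 0, "delta_pos": [21.8, 6.9, 0], "angular": [0, 0, 35]},
    {"fingers": 0, "delta_pos": [24.4, 8.9, 0], "angular": [0, 0, 40]},
    {"fingers": 0, "delta_pos": [26.9, 11.1, 0], "angular": [0, 0, 45]},
    {"fingers": 0, "delta_pos": [26.9, 11.1, 0], "angular": [0, 0, 45]},
  ],
)

```text
clock: 12.65
tool_pos: [0.5255, -0.0548, 0.0424]
orientation: [-180.0, 0.0, -158.4]
force: [0.9, 1.6, -0.3]
opening: 0.0004
gripper_force: 0.5
```

```bash
cat > ws.py <<'E'
from meas import *
import sys
o=ctrl.get_obs();im=ctrl.snapshot('wrist');cv2.imwrite(f'pics/{sys.argv[1]}.png',im[:,:,::-1])
print(o['clock'],o['tool_pos'],o['orientation'],o['force'])
c=np.array([.5117,-.0195])
def pol(p): p=p[:2]-c; return np.linalg.norm(p).round(4),np.degrees(np.arctan2(p[1],p[0])).round(1)
roi=(180,40,480,300)
for q,s in blobs(im,(0,0,0),(180,255,75),roi,20)[0]:
    if s[4]<2500 and s[2]<60 and s[3]<60: print('dark',q,s[2:],pol(on('wrist',q,.07,o)),'top face:',pol(on('wrist',q,.06,o)))
for q,s in blobs(im,(24,150,150),(38,255,255),roi,15)[0]: print('yel',q,s[2:],pol(on('wrist',q,.06,o)))
for q,s in blobs(im,(14,185,120),(23,255,255),roi,30)[0]: print('brass',q,s[2:],pol(on('wrist',q,.042,o)))
E
python3 ws.py w9; python3 sc.py
```

```text
12.65 [ 0.52554776 -0.05482428  0.04237261] [-1.79999885e+02  2.74471384e-02 -1.58361447e+02] [ 0.89944904  1.55407757 -0.31857507]
dark [369.4  46.4] [35, 12, 124] (np.float64(0.1095), np.float64(-153.1)) top face: (np.float64(0.1115), np.float64(-154.0))
dark [413.  183.1] [25, 25, 444] (np.float64(0.0379), np.float64(175.7)) top face: (np.float64(0.0373), np.float64(169.8))
dark [315.1 292.3] [7, 14, 94] (np.float64(0.054), np.float64(-25.3)) top face: (np.float64(0.0589), np.float64(-20.7))
dark [326.4 292.4] [7, 14, 82] (np.float64(0.0491), np.float64(-19.5)) top face: (np.float64(0.0541), np.float64(-14.7))
brass [187.7 157.7] [20, 32, 370] (np.float64(0.1333), np.float64(-88.3))
scene offset [-0.0035 -0.0005]
32 [297.8, 194.2] 0.0289 39.4
side offset [ 0.0024 -0.0028]
```

Request:
apply_moves(
  deltas=[
    {"fingers": 0, "delta_pos": [-3, 0, 0], "angular": [0, 0, 0]},
    {"fingers": 0, "delta_pos": [-3, 0, -20], "angular": [0, 0, 0]},
    {"fingers": 0, "delta_pos": [-3, 0, -50], "angular": [0, 0, 0]},
    {"fingers": 0, "delta_pos": [-15, 15, -85], "angular": [0, 0, 0]},
    {"fingers": 0, "delta_pos": [-30, 30, -120], "angular": [0, 0, 0]},
    {"fingers": 0, "delta_pos": [-40, 38, -140], "angular": [0, 0, 0]},
    {"fingers": 0, "delta_pos": [-40, 38, -140], "angular": [0, 0, 0]},
    {"fingers": 0, "delta_pos": [-40, 38, -140], "angular": [0, 0, 0]},
  ],
)

```text
clock: 13.6
tool_pos: [0.5485, -0.0047, 0.1821]
orientation: [180.0, -0.0, -158.3]
force: [0.1, -0.7, -1.2]
opening: 0.0002
gripper_force: 0.0
```

```bash
python3 ws.py w10
```

```text
13.6 [ 0.54851106 -0.00467855  0.18211004] [ 1.79985233e+02 -5.61449192e-03 -1.58324496e+02] [ 0.10721452 -0.65970687 -1.1502297 ]
dark [335.1 110. ] [9, 9, 70] (np.float64(0.0381), np.float64(176.2)) top face: (np.float64(0.0384), np.float64(175.6))
dark [283.2 128.7] [11, 10, 84] (np.float64(0.0382), np.float64(-93.4)) top face: (np.float64(0.0391), np.float64(-91.9))
dark [352.8 161. ] [11, 11, 89] (np.float64(0.0382), np.float64(86.4)) top face: (np.float64(0.0399), np.float64(84.9))
dark [302.4 178.6] [10, 12, 97] (np.float64(0.0381), np.float64(-3.5)) top face: (np.float64(0.0403), np.float64(-2.9))
dark [320.6 251.1] [22, 39, 600] (np.float64(0.1153), np.float64(22.8)) top face: (np.float64(0.1202), np.float64(22.7))
dark [315.1 292.4] [7, 14, 96] (np.float64(0.1696), np.float64(20.3)) top face: (np.float64(0.1763), np.float64(20.2))
dark [326.4 292.4] [6, 14, 82] (np.float64(0.1698), np.float64(24.7)) top face: (np.float64(0.1765), np.float64(24.7))
yel [328.  169.8] [15, 27, 193] (np.float64(0.0291), np.float64(41.7))
brass [200.5 107.3] [22, 18, 296] (np.float64(0.1386), np.float64(-86.1))
brass [328.5 204.4] [10, 17, 125] (np.float64(0.0714), np.float64(30.7))
```

Run:
```python
from meas import *
import pickle
o=pickle.load(open('o1.pkl','rb'));im=cv2.imread('pics/w1.png')[:,:,::-1].copy()
_,m=blobs(im,(0,170,90),(7,255,255),(250,80,395,235))
n,l,st,_=cv2.connectedComponentsWithStats(cv2.morphologyEx(m,cv2.MORPH_OPEN,np.ones((3,3))))
k=1+np.argmax(st[1:,4]);cs=cv2.findContours((l==k).astype(np.uint8),cv2.RETR_EXTERNAL,cv2.CHAIN_APPROX_NONE)[0]
P=np.array([on('wrist',q[0],.012,o)[:2] for q in max(cs,key=len)])*1000
h=cv2.convexHull(P.astype(np.float32));r=cv2.minAreaRect(h);print(r)
B=cv2.boxPoints(r);Q=P
for i in range(4):
    a,b=B[i],B[(i+1)%4];t=(b-a)/np.linalg.norm(b-a);nn=np.array([-t[1],t[0]])
    s=(Q-a)@t;d=(Q-a)@nn;L=np.linalg.norm(b-a)
    g=Q[(s>12)&(s<L-12)&(abs(d)<4)];v=cv2.fitLine(g.astype(np.float32),cv2.DIST_HUBER,0,.01,.01).ravel();print(len(g),np.degrees(np.arctan2(v[1],v[0])),v[2:])
b,_=blobs(im,(14,170,120),(23,255,255),(300,99,317,124),20);print(b)
for q,s in b:
    p=on('wrist',q,.042,o)[:2]-[.5115,-.0195];print(np.linalg.norm(p),np.degrees(np.arctan2(p[1],p[0])))
```

```text
((514.7241821289062, -23.207534790039062), (168.18853759765625, 148.47003173828125), 30.507654190063477)
78 -59.64496 [442.80884  -64.892914]
95 30.5333 [552.2031  -86.11092]
85 -59.51037 [571.75916  44.02828]
92 30.606253 [478.18015   40.510197]
[(array([308.4, 110.2]), [303, 102, 11, 17, 120])]
0.07346292428566124 26.688869086602637
```

Run:
```python
from meas import *
c=np.array([.5117,-.0195])
D={'w1':([.50992,-.01977,.25055],[179.97,.09,15.99],(309,111)),'w2':([.51068,-.0164,.06714],[179.996,.025,16.21],(303,112)),'w3':([.51223,-.01977,.06795],[-179.955,-.057,-23.885],(244,150)),
'w4':([.51193,-.0197,.06757],[-179.975,-.02,-35.73],None),'w10':([.54851,-.00468,.18211],[179.985,-.006,-158.324],(328,204))}
def proj(p,o):
    T=np.eye(4);T[:3,:3]=R.from_euler('xyz',o['orientation'],degrees=True).as_matrix();T[:3,3]=o['tool_pos'];k=ctrl.camera_params('wrist')
    v=np.linalg.inv(T@k['mount'])@np.r_[p,1];r=np.hypot(v[0],v[1]);th=np.arctan2(r,-v[2]);return k['cx']+v[0]/r*th*k['fx'],k['cy']-v[1]/r*th*k['fy']
for n,(t,a,g) in D.items():
    o=dict(tool_pos=np.array(t),orientation=a);im=cv2.imread(f'pics/{n}.png')[:,:,::-1].copy()
    e=[proj(np.r_[c+r*np.array([np.cos(np.radians(30.5)),np.sin(np.radians(30.5))]),.042],o) for r in(.062,.073,.084)]
    print(n,'expected block px',np.round(e,1).tolist())
    u,v=e[1]
    hsv=cv2.cvtColor(im,cv2.COLOR_RGB2HSV);m=cv2.inRange(hsv,(13,150,150),(23,255,255))
    l,lab,st,ce=cv2.connectedComponentsWithStats(m)[0:4]
    for i in range(1,l):
        if st[i,4]>25 and np.hypot(*(ce[i]-[u,v]))<25 and st[i,4]<2500:
            ys,xs=np.nonzero(lab==i);P=np.array([on('wrist',q,.042,o)[:2] for q in zip(xs,ys)])
            w=cv2.fitLine((P*1000).astype(np.float32),cv2.DIST_L2,0,.01,.01).ravel();q=P.mean(0)-c
            print('  ',ce[i].round(1),st[i].tolist(),'r',np.linalg.norm(q).round(4),'ang',np.degrees(np.arctan2(q[1],q[0])).round(1),'axis',np.degrees(np.arctan2(w[1],w[0])).round(1))
```

```text
w1 expected block px [[307.0, 119.4], [304.8, 111.2], [302.6, 103.1]]
   [308.2 109.7] [302, 101, 12, 18, 131] r 0.074 ang 26.8 axis 31.0
w2 expected block px [[300.6, 129.3], [296.6, 114.3], [292.6, 99.3]]
   [303.1 111.4] [293, 96, 21, 32, 445] r 0.074 ang 26.7 axis 30.6
w3 expected block px [[248.9, 164.1], [236.8, 155.7], [224.9, 147.4]]
   [241.2 151.8] [227, 139, 29, 26, 379] r 0.0719 ang 27.1 axis 29.6
w4 expected block px [[241.3, 178.7], [228.1, 173.0], [215.1, 167.4]]
   [231.6 168.8] [218, 156, 29, 24, 373] r 0.0717 ang 27.2 axis 30.1
w10 expected block px [[327.1, 196.5], [328.5, 205.8], [329.9, 214.9]]
   [328.5 205.2] [323, 196, 11, 19, 158] r 0.0723 ang 30.6 axis 31.4
```

Run:
```python
from meas import *
im=ctrl.snapshot('scene');cv2.imwrite('pics/scene10.png',im[:,:,::-1]);sd=ctrl.snapshot('side');cv2.imwrite('pics/side10.png',sd[:,:,::-1])
for n,roi in(('scene',(250,155,340,235)),('side',(265,190,370,270))):
  for f in(f'{n}0',f'{n}10'):
    i=cv2.imread(f'pics/{f}.png')[:,:,::-1].copy()
    b,m=blobs(i,(0,170,60),(7,255,255),roi,3);h=cv2.convexHull(cv2.findNonZero(m));x,y,w,hh=cv2.boundingRect(h)
    p=h[:,0];print(f,'plate extremes',p[p[:,0].argmin()],p[p[:,0].argmax()],p[p[:,1].argmin()],p[p[:,1].argmax()],cv2.minAreaRect(h))
    print('  brass',[(q.tolist(),s) for q,s in blobs(i,(12,130,80),(23,255,255),(292,205,312,228) if n=='scene' else (335,198,352,220),8)[0]])
# plate in w10
o=dict(tool_pos=np.array([.54851,-.00468,.18211]),orientation=[179.985,-.006,-158.324])
i=cv2.imread('pics/w10.png')[:,:,::-1].copy();_,m=blobs(i,(0,170,90),(7,255,255),(230,60,420,260))
n,l,st,_=cv2.connectedComponentsWithStats(m);k=1+np.argmax(st[1:,4]);print(st[k])
P=np.array([on('wrist',q[0],.012,o)[:2] for q in cv2.findNonZero((l==k).astype(np.uint8))])*1000
print(cv2.minAreaRect(cv2.convexHull(P.astype(np.float32))))
```

```text
scene0 plate extremes [261 183] [329 218] [305 169] [274 231] ((294.8529968261719, 198.41177368164062), (54.57050704956055, 58.20854949951172), 75.96376037597656)
  brass [([300.5, 216.5], [298, 210, 6, 14, 55])]
scene10 plate extremes [261 183] [329 218] [305 169] [274 231] ((294.88238525390625, 198.5294189453125), (54.32797622680664, 58.20854949951172), 75.96376037597656)
  brass [([300.6, 216.7], [298, 211, 6, 13, 53])]
side0 plate extremes [275 228] [361 231] [343 214] [309 266] ((317.923095703125, 229.38458251953125), (52.14181900024414, 69.89222717285156), 56.3099365234375)
  brass [([341.9, 208.6], [340, 206, 4, 8, 21])]
side10 plate extremes [275 228] [361 231] [331 203] [309 266] ((317.8833923339844, 229.5570068359375), (51.92430877685547, 70.59516906738281), 56.82148742675781)
  brass [([341.9, 208.7], [340, 205, 4, 9, 25])]
[ 246   61  142  154 6374]Traceback (most recent call last):
  File "<stdin>", line 13, in <module>
  File "h.py", line 16, in on
    o,d=ray(cam,px,obs); return o+d*(z-o[2])/d[2]
        ~~~^^^^^^^^^^^^
  File "h.py", line 5, in ray
    p=ctrl.camera_params(cam); u,v=px
ValueError: time passes only in moves, steps and waits
```

```bash
sed -i 's/^def ray/C={n:ctrl.camera_params(n) for n in("scene","side","wrist")}\ndef ray/; s/p=ctrl.camera_params(cam); u,v=px/p=C[cam]; u,v=px/' h.py
python3 - <<'E'
from meas import *
def plate(P):
    h=cv2.convexHull((np.array(P)*1000).astype(np.float32));return cv2.minAreaRect(h)
def big(m):
    n,l,st,_=cv2.connectedComponentsWithStats(m);return (l==1+np.argmax(st[1:,4])).astype(np.uint8)
D={'w1':([.50992,-.01977,.25055],[179.97,.09,15.99],(250,80,395,235)),'w10':([.54851,-.00468,.18211],[179.985,-.006,-158.324],(230,55,420,260))}
for n,(t,a,roi) in D.items():
    o=dict(tool_pos=np.array(t),orientation=a);i=cv2.imread(f'pics/{n}.png')[:,:,::-1].copy()
    m=big(blobs(i,(0,170,90),(7,255,255),roi)[1])
    print(n,plate([on('wrist',q[0],.012,o)[:2] for q in cv2.findNonZero(m)]))
    w=big(blobs(i,(0,0,170),(180,45,255),roi)[1]);hull=cv2.convexHull(cv2.findNonZero(w))
    Q=np.array([on('wrist',q[0],.06,o)[:2] for q in hull])*1000;print('  disc',cv2.fitEllipse(Q.astype(np.float32)))
for n,roi in(('scene',(250,155,340,235)),('side',(265,190,370,270))):
    i=cv2.imread(f'pics/{n}0.png')[:,:,::-1].copy();m=big(blobs(i,(0,170,60),(7,255,255),roi)[1])
    print(n,plate([on(n,q[0],.012)[:2] for q in cv2.findNonZero(m)]))
    for lo in(110,140):
        w=big(blobs(i,(0,0,lo),(180,60,255),roi)[1]);hull=cv2.convexHull(cv2.findNonZero(w))
        Q=np.array([on(n,q[0],.06)[:2] for q in hull])*1000;print('  disc',cv2.fitEllipse(Q.astype(np.float32)))
E
```

```text
w1 ((514.7283935546875, -23.221893310546875), (168.19110107421875, 148.47015380859375), 30.506425857543945)
  disc ((514.6408081054688, -23.13230323791504), (111.73918914794922, 111.93080139160156), 84.33592224121094)
w10 ((511.45855712890625, -19.543746948242188), (168.2333526611328, 148.47393798828125), 30.456893920898438)
  disc ((511.2116394042969, -19.597312927246094), (112.1250991821289, 112.9488296508789), 18.1837158203125)
scene ((512.779052734375, -19.075698852539062), (170.65853881835938, 148.29330444335938), 30.568883895874023)
  disc ((512.0779418945312, -19.772533416748047), (111.98186492919922, 121.836181640625), 109.88107299804688)
  disc ((510.9303894042969, -19.90057373046875), (110.64459991455078, 119.91288757324219), 111.83576965332031)
side ((514.4059448242188, -26.81610107421875), (166.95437622070312, 148.77537536621094), 30.328218460083008)
  disc ((514.8226318359375, -20.783620834350586), (113.00660705566406, 118.45365905761719), 169.05621337890625)
  disc ((514.119140625, -22.40847396850586), (107.53135681152344, 108.9901351928711), 29.814054489135742)
```

Run:
```python
from h import *
o=dict(tool_pos=np.array([.50992,-.01977,.25055]),orientation=[179.97,.09,15.99])
print(C['wrist'])
for q in [(300.0,146.6),(344.4,146.2),(301,189.4),(344.3,189)]: print(on('wrist',q,.07,o).round(4))
```

```text
{'fx': 309.70691628693146, 'fy': 309.70691628693146, 'cx': 320.73196235986643, 'cy': 195.33067461118486, 'mount': array([[-2.35217147e-04,  9.63045288e-01,  2.69339411e-01,
         7.31749673e-02],
       [ 9.99999720e-01,  4.17945738e-04, -6.21088435e-04,
         1.97579666e-03],
       [-7.10705550e-04,  2.69339189e-01, -9.63045116e-01,
        -1.93752710e-01],
       [ 0.00000000e+00,  0.00000000e+00,  0.00000000e+00,
         1.00000000e+00]])}
[0.5321 0.0103 0.07  ]
[ 0.5474 -0.0413  0.07  ]
[ 0.4806 -0.0049  0.07  ]
[ 0.496  -0.0568  0.07  ]
```

The wrist mount calibration has been re-reported since the first pictures, so the old pictures can't be used with the new parameters. This latest view agrees with itself: notch at 41.4°, block and plate axis at 30.5°. About 10.9° clockwise remains.

Request:
apply_moves(
  deltas=[
    {"fingers": 0, "delta_pos": [20, -20, 30], "angular": [0, 0, 0]},
    {"fingers": 0, "delta_pos": [37, -38, 60], "angular": [0, 0, 0]},
    {"fingers": 0, "delta_pos": [37, -38, 90], "angular": [0, 0, 0]},
    {"fingers": 0, "delta_pos": [37, -38, 115], "angular": [0, 0, 0]},
    {"fingers": 0, "delta_pos": [37, -38, 130], "angular": [0, 0, 0]},
    {"fingers": 0, "delta_pos": [37, -38, 140], "angular": [0, 0, 0]},
    {"fingers": 0, "delta_pos": [40, -38, 140], "angular": [0, 0, 0]},
    {"fingers": 0, "delta_pos": [43.3, -37.9, 140], "angular": [0, 0, 5]},
    {"fingers": 0, "delta_pos": [47.2, -37.3, 140], "angular": [0, 0, 10.9]},
    {"fingers": 0, "delta_pos": [47.2, -37.3, 140], "angular": [0, 0, 10.9]},
  ],
)

```text
clock: 14.75
tool_pos: [0.5189, -0.0569, 0.0431]
orientation: [180.0, 0.1, -169.4]
force: [0.2, 0.4, 0.2]
opening: 0.0007
gripper_force: 0.4
```

Request:
apply_moves(
  deltas=[
    {"fingers": 0, "delta_pos": [0, 0, 0], "angular": [0, 0, 0]},
    {"fingers": 0, "delta_pos": [-3, 0, 0], "angular": [0, 0, 0]},
    {"fingers": 0, "delta_pos": [-3, 0, -20], "angular": [0, 0, 0]},
    {"fingers": 0, "delta_pos": [-3, 0, -50], "angular": [0, 0, 0]},
    {"fingers": 0, "delta_pos": [-15, 15, -85], "angular": [0, 0, 0]},
    {"fingers": 0, "delta_pos": [-30, 30, -120], "angular": [0, 0, 0]},
    {"fingers": 0, "delta_pos": [-40, 38, -140], "angular": [0, 0, 0]},
    {"fingers": 0, "delta_pos": [-40, 38, -140], "angular": [0, 0, 0]},
    {"fingers": 0, "delta_pos": [-40, 38, -140], "angular": [0, 0, 0]},
  ],
)

```text
clock: 15.65
tool_pos: [0.5507, -0.0119, 0.1822]
orientation: [180.0, 0.0, -169.2]
force: [-0.1, -0.5, -1.8]
opening: 0.0005
gripper_force: 0.0
```

```bash
python3 ws.py w11
```

```text
15.65 [ 0.55070101 -0.01194877  0.18224821] [ 1.79982549e+02  6.82276032e-03 -1.69217695e+02] [-0.05844179 -0.51504873 -1.79408613]
dark [335.6 110.3] [10, 10, 74] (np.float64(0.0383), np.float64(164.9)) top face: (np.float64(0.0385), np.float64(164.3))
dark [283.8 128.6] [11, 10, 84] (np.float64(0.0381), np.float64(-105.1)) top face: (np.float64(0.0389), np.float64(-103.6))
dark [352.9 161.4] [11, 12, 95] (np.float64(0.0382), np.float64(75.3)) top face: (np.float64(0.0398), np.float64(73.8))
dark [302.4 178.6] [10, 12, 98] (np.float64(0.0379), np.float64(-14.9)) top face: (np.float64(0.0401), np.float64(-14.3))
dark [320.7 251.4] [22, 40, 614] (np.float64(0.1154), np.float64(11.8)) top face: (np.float64(0.1203), np.float64(11.8))
dark [315.2 292.6] [7, 14, 91] (np.float64(0.1697), np.float64(9.3)) top face: (np.float64(0.1763), np.float64(9.3))
dark [326.3 292.6] [8, 14, 91] (np.float64(0.1699), np.float64(13.7)) top face: (np.float64(0.1765), np.float64(13.7))
yel [328.  170.3] [15, 27, 193] (np.float64(0.0292), np.float64(30.2))
brass [476.2  47.2] [10, 22, 115] (np.float64(0.2172), np.float64(133.8))
brass [197.4 130.5] [22, 19, 294] (np.float64(0.1382), np.float64(-86.1))
brass [340.3 201.5] [12, 18, 135] (np.float64(0.0711), np.float64(30.7))
```

The notch is now at 30.1° against a target of 30.5°, about 0.4 mm off at the pin. Next I'll press at the centre.

Request:
apply_moves(
  deltas=[
    {"fingers": 0, "delta_pos": [30, 0, 20], "angular": [0, 0, 0]},
    {"fingers": 0, "delta_pos": [40, 0, 50], "angular": [0, 0, 0]},
    {"fingers": 0, "delta_pos": [40, 0, 85], "angular": [0, 0, 0]},
    {"fingers": 0, "delta_pos": [40, 0, 115], "angular": [0, 0, 0]},
    {"fingers": 0, "delta_pos": [40, 0, 130], "angular": [0, 0, 0]},
    {"fingers": 0, "delta_pos": [40, 0, 137], "angular": [0, 0, 0]},
    {"fingers": 0, "delta_pos": [40, 0, 137], "angular": [0, 0, 0]},
  ],
)

```text
clock: 16.4
tool_pos: [0.5102, -0.0203, 0.044]
orientation: [-180.0, -0.2, -169.3]
force: [-0.1, -1.0, 0.1]
opening: 0.0003
gripper_force: 0.0
```

Request:
apply_moves(
  deltas=[
    {"fingers": 0, "delta_pos": [0, 0, 1], "angular": [0, 0, 0]},
    {"fingers": 0, "delta_pos": [0, 0, 2], "angular": [0, 0, 0]},
    {"fingers": 0, "delta_pos": [0, 0, 3], "angular": [0, 0, 0]},
    {"fingers": 0, "delta_pos": [0, 0, 4], "angular": [0, 0, 0]},
    {"fingers": 0, "delta_pos": [0, 0, 5], "angular": [0, 0, 0]},
    {"fingers": 0, "delta_pos": [0, 0, 5], "angular": [0, 0, 0]},
  ],
)

```text
clock: 17.0
tool_pos: [0.5114, -0.0196, 0.0403]
orientation: [180.0, 0.0, -169.3]
force: [-0.4, -0.4, 0.0]
opening: 0.0003
gripper_force: 0.0
```

Request:
apply_moves(
  deltas=[
    {"fingers": 0, "delta_pos": [0, 0, 1], "angular": [0, 0, 0]},
    {"fingers": 0, "delta_pos": [0, 0, 2], "angular": [0, 0, 0]},
    {"fingers": 0, "delta_pos": [0, 0, 3], "angular": [0, 0, 0]},
    {"fingers": 0, "delta_pos": [0, 0, 3], "angular": [0, 0, 0]},
  ],
)

```text
clock: 17.4
tool_pos: [0.5114, -0.0197, 0.0371]
orientation: [-180.0, -0.0, -169.3]
force: [0.6, -1.1, -0.5]
opening: 0.0004
gripper_force: 0.0
```

Request:
apply_moves(
  deltas=[
    {"fingers": 0, "delta_pos": [0, 0, 1], "angular": [0, 0, 0]},
    {"fingers": 0, "delta_pos": [0, 0, 2], "angular": [0, 0, 0]},
    {"fingers": 0, "delta_pos": [0, 0, 3], "angular": [0, 0, 0]},
    {"fingers": 0, "delta_pos": [0, 0, 3], "angular": [0, 0, 0]},
  ],
)

```text
clock: 17.8
tool_pos: [0.5113, -0.0197, 0.0341]
orientation: [180.0, -0.0, -169.3]
force: [-0.9, 0.7, 0.1]
opening: 0.0006
gripper_force: 0.0
```

Request:
apply_moves(
  deltas=[
    {"fingers": 0, "delta_pos": [0, 0, 1], "angular": [0, 0, 0]},
    {"fingers": 0, "delta_pos": [0, 0, 2], "angular": [0, 0, 0]},
    {"fingers": 0, "delta_pos": [0, 0, 3], "angular": [0, 0, 0]},
    {"fingers": 0, "delta_pos": [0, 0, 3], "angular": [0, 0, 0]},
  ],
)

```text
clock: 18.2
tool_pos: [0.5113, -0.0197, 0.0311]
orientation: [-180.0, -0.0, -169.3]
force: [-0.1, -0.9, -0.3]
opening: 0.0004
gripper_force: 0.0
```

Request:
apply_moves(
  deltas=[
    {"fingers": 0, "delta_pos": [0, 0, 1], "angular": [0, 0, 0]},
    {"fingers": 0, "delta_pos": [0, 0, 2], "angular": [0, 0, 0]},
    {"fingers": 0, "delta_pos": [0, 0, 2], "angular": [0, 0, 0]},
  ],
)

```text
clock: 18.5
tool_pos: [0.5114, -0.0197, 0.0291]
orientation: [-180.0, -0.0, -169.3]
force: [-0.1, 0.5, 0.1]
opening: 0.0005
gripper_force: 0.0
```

Run:
```python
from meas import *
o=ctrl.get_obs();print(o['tool_pos'],o['force'])
im=ctrl.snapshot('side');cv2.imwrite('pics/side12.png',im[:,:,::-1])
print(im[200:226,304:334:2].mean(2).astype(int))
p=C['side'];V=np.linalg.inv(p['cam_to_world'])
for z in (.05,.06,.07,.08):
  for e in (-.0095,0,.0095):
    q=V@np.r_[.5117+.0024,-.0195-.0028+e,z,1];print('proj',z,e,(p['cx']-q[0]/q[2]*p['fx']).round(1),(p['cy']+q[1]/q[2]*p['fy']).round(1))
```

```text
[ 0.51135547 -0.0196658   0.02910658] [-0.09627782  0.5095703   0.13408381]
[[ 30  32  31  30  67  76  71  58  47  39  34  32  33  30  31]
 [ 29  31  30  25  51  57  47  38  34  32  31  31  32  32  33]
 [ 26  30  35  35  33  38  33  31  31  32  32  31  32  31  31]
 [ 22  29  48  53  27  31  31  30  31  32  31  33  32  31  32]
 [ 23  38  64  61  34  30  30  32  30  31  30  32  31  32  32]
 [ 33  46  68  65  33  30  32  32  32  31  32  32  32  31  32]
 [ 44  44  68  65  30  29  33  32  33  32  31  31  32  30  30]
 [ 44  40  64  65  36  29  32  32  31  32  32  31  31  32  31]
 [ 35  52  65  58  46  32  32  30  32  33  32  31  31  31  32]
 [ 63  99  97  46  39  33  32  31  32  32  33  31  32  31  31]
 [101 140 116  43  33  32  31  32  33  30  32  32  32  32  32]
 [112 150 119  42  32  31  31  32  32  32  32  31  31  31  31]
 [108 150 120  41  33  32  33  32  31  33  30  32  31  33  31]
 [ 97 148 120  42  32  35  36  32  31  31  32  33  31  32  30]
 [100 149 125  44  33  47  44  33  34  32  33  31  30  29  25]
 [122 151 138  58  33  41  38  35  43  37  31  29  25  20  16]
 [142 151 145  7
[... 246 characters left out ...]
150 105  34  20  27  41  54  70  76  81  82  81  83]
 [151 152 151 109  56  43  53  70  77  81  81  83  83  83  83]
 [152 153 154 118  73  72  71  78  82  82  83  82  82  83  88]
 [153 155 156 122  79  77  64  75  82  82  82  82  87  96 111]
 [154 156 156 122  81  73  58  76  82  83  86  95 113 128 143]
 [155 157 156 124  81  83  76  81  85  95 108 129 145 147 152]]
proj 0.05 -0.0095 317.6 221.3
proj 0.05 0 317.2 218.3
proj 0.05 0.0095 316.7 215.3
proj 0.06 -0.0095 317.6 218.7
proj 0.06 0 317.1 215.6
proj 0.06 0.0095 316.6 212.7
proj 0.07 -0.0095 317.5 216.0
proj 0.07 0 317.1 213.0
proj 0.07 0.0095 316.6 210.0
proj 0.08 -0.0095 317.5 213.3
proj 0.08 0 317.0 210.3
proj 0.08 0.0095 316.5 207.3
```

Request:
apply_moves(
  deltas=[
    {"fingers": 0, "delta_pos": [0, 0, 1], "angular": [0, 0, 0]},
    {"fingers": 0, "delta_pos": [0, 0, 2], "angular": [0, 0, 0]},
    {"fingers": 0, "delta_pos": [0, 0, 2], "angular": [0, 0, 0]},
  ],
)

```text
clock: 18.85
tool_pos: [0.5113, -0.0197, 0.0271]
orientation: [-180.0, -0.0, -169.3]
force: [0.3, 0.7, -0.3]
opening: 0.0003
gripper_force: 0.0
```

Request:
apply_moves(
  deltas=[
    {"fingers": 0, "delta_pos": [0, 0, 1], "angular": [0, 0, 0]},
    {"fingers": 0, "delta_pos": [0, 0, 2], "angular": [0, 0, 0]},
    {"fingers": 0, "delta_pos": [0, 0, 2], "angular": [0, 0, 0]},
  ],
)

```text
clock: 19.15
tool_pos: [0.5113, -0.0197, 0.0251]
orientation: [-180.0, -0.0, -169.3]
force: [-0.4, 0.6, -0.7]
opening: 0.0005
gripper_force: 0.0
```

```bash
python3 ws.py w12 | head -8
python3 - <<'E'
from h import *
im=cv2.imread('pics/w12.png').mean(2).astype(int)
print(im[180:300:5,290:352:4])
E
```

```text
19.15 [ 0.51134615 -0.01965514  0.02511649] [-1.79998744e+02 -1.38055767e-02 -1.69300829e+02] [-0.35669603  0.55986717 -0.67904817]
dark [288.8  44.6] [39, 10, 139] (np.float64(0.1074), np.float64(-162.2)) top face: (np.float64(0.1097), np.float64(-161.8))
dark [350.1 192.4] [24, 29, 538] (np.float64(0.0376), np.float64(164.7)) top face: (np.float64(0.0357), np.float64(161.3))
dark [320.7 249. ] [21, 41, 684] (np.float64(0.0033), np.float64(157.2)) top face: (np.float64(0.0027), np.float64(52.6))
dark [315.4 292.6] [7, 14, 83] (np.float64(0.0251), np.float64(8.0)) top face: (np.float64(0.0317), np.float64(8.2))
dark [326.4 292.4] [6, 14, 82] (np.float64(0.0254), np.float64(22.1)) top face: (np.float64(0.032), np.float64(20.2))
[[238 238 237 236 236 235 237 236 235 237 236 235 232  51  11  14]
 [236 238 240 235 235 236 236 237 236 236 237 235 137  11  15  23]
 [236 238 239 237 235 236 234 238 236 234 237 236 128  20  32  34]
 [239 236 238 239 235 236 236 236 236 234 237 236 183  29  32  33]
 [241 236 239 238 237 234 237 234 237 236 235 239 228  39  30  34]
 [241 239 238 238 239 235 23
[... 545 characters left out ...]
  15 106  55  15  20  20  20]
 [ 19  23  23  18  48  89  24  18  31  13  98  69  20  14  22  19]
 [ 28  30  27  28  62  74  20  17  32  15  71  82  27  31  25  31]
 [ 56  56  59  59  74  61  41  42  42  41  45  87  58  58  60  59]
 [ 58  59  61  60  79  74  64  62  62  65  63  95  59  61  57  59]
 [ 60  61  59  59  98  90  85  84  88  85  85 110  57  61  62  60]
 [ 58  61  62  58 134 104 104 105 104 103 102 130  60  62  58  60]
 [ 59  57  59  63 128 108 111 111 109 110 107 138  63  60  62  63]
 [ 62  57  63  62 124  95  80  83 121  82  84 151  64  60  61  61]
 [ 63  61  61  62 122 104  63  72 116  63  74 149  62  61  61  61]
 [ 62  60  64  60  93 106  63  70 117  64  81 142  60  63  63  62]]
```

Request:
apply_moves(
  deltas=[
    {"fingers": 0, "delta_pos": [0, 0, 1], "angular": [0, 0, 0]},
    {"fingers": 0, "delta_pos": [0, 0, 2], "angular": [0, 0, 0]},
    {"fingers": 0, "delta_pos": [0, 0, 2], "angular": [0, 0, 0]},
  ],
)

```text
clock: 19.5
tool_pos: [0.5116, -0.0196, 0.0236]
orientation: [-180.0, 0.0, -169.3]
force: [-0.6, 0.0, 3.9]
opening: 0.0007
gripper_force: 1.9
```

Request:
apply_moves(
  deltas=[
    {"fingers": 0, "delta_pos": [0, 0, 1], "angular": [0, 0, 0]},
    {"fingers": 0, "delta_pos": [0, 0, 2], "angular": [0, 0, 0]},
    {"fingers": 0, "delta_pos": [0, 0, 2], "angular": [0, 0, 0]},
  ],
)

```text
clock: 19.8
tool_pos: [0.5115, -0.0196, 0.0215]
orientation: [-180.0, 0.0, -169.3]
force: [-2.1, 0.5, 3.5]
opening: 0.0004
gripper_force: 2.1
```

Contact came at a TCP height of about 0.024, with a steady 4 N. I'll press on.

Request:
apply_moves(
  deltas=[
    {"fingers": 0, "delta_pos": [0, 0, 1], "angular": [0, 0, 0]},
    {"fingers": 0, "delta_pos": [0, 0, 2], "angular": [0, 0, 0]},
    {"fingers": 0, "delta_pos": [0, 0, 2], "angular": [0, 0, 0]},
  ],
)

```text
clock: 20.1
tool_pos: [0.5115, -0.0196, 0.0195]
orientation: [-180.0, 0.0, -169.3]
force: [-0.2, 0.2, 3.9]
opening: 0.0001
gripper_force: 2.1
```

Request:
apply_moves(
  deltas=[
    {"fingers": 0, "delta_pos": [0, 0, 1], "angular": [0, 0, 0]},
    {"fingers": 0, "delta_pos": [0, 0, 2], "angular": [0, 0, 0]},
    {"fingers": 0, "delta_pos": [0, 0, 2], "angular": [0, 0, 0]},
  ],
)

```text
clock: 20.4
tool_pos: [0.5115, -0.0196, 0.0175]
orientation: [-180.0, 0.0, -169.3]
force: [-2.3, 0.3, 4.0]
opening: 0.0007
gripper_force: 2.1
```

```bash
python3 ws.py w13 | head -4
```

```text
20.4 [ 0.51150363 -0.01964743  0.01745108] [-1.79995220e+02  9.64054845e-03 -1.69292083e+02] [-2.33141455  0.34287523  4.01960598]
dark [285.7  42.9] [35, 7, 125] (np.float64(0.1065), np.float64(-161.8)) top face: (np.float64(0.1089), np.float64(-161.3))
dark [350.2 192.2] [24, 29, 540] (np.float64(0.0391), np.float64(166.9)) top face: (np.float64(0.0371), np.float64(163.9))
dark [320.8 249. ] [21, 40, 679] (np.float64(0.0065), np.float64(174.3)) top face: (np.float64(0.0024), np.float64(139.6))
```

Request:
apply_moves(
  deltas=[
    {"fingers": 0, "delta_pos": [0, 0, 1], "angular": [0, 0, 0]},
    {"fingers": 0, "delta_pos": [0, 0, 2], "angular": [0, 0, 0]},
    {"fingers": 0, "delta_pos": [0, 0, 2], "angular": [0, 0, 0]},
  ],
)

```text
clock: 20.75
tool_pos: [0.5115, -0.0196, 0.0154]
orientation: [-180.0, 0.0, -169.3]
force: [-0.8, -0.0, 5.4]
opening: 0.0005
gripper_force: 2.1
```

Request:
apply_moves(
  deltas=[
    {"fingers": 0, "delta_pos": [0, 0, 1], "angular": [0, 0, 0]},
    {"fingers": 0, "delta_pos": [0, 0, 1], "angular": [0, 0, 0]},
  ],
)

```text
clock: 20.95
tool_pos: [0.5116, -0.0196, 0.0149]
orientation: [-180.0, 0.0, -169.3]
force: [-3.8, -0.2, 10.7]
opening: 0.0004
gripper_force: 5.6
```

Request:
apply_moves(
  deltas=[
    {"fingers": 0, "delta_pos": [0, 0, 1], "angular": [0, 0, 0]},
    {"fingers": 0, "delta_pos": [0, 0, 1], "angular": [0, 0, 0]},
  ],
)

```text
clock: 21.15
tool_pos: [0.5116, -0.0196, 0.0148]
orientation: [-180.0, 0.0, -169.3]
force: [-7.9, 1.2, 21.3]
opening: 0.0003
gripper_force: 10.8
```

A hard stop at 21 N after about 10 mm of travel means the disc is home. I'll lift away and check.

Request:
apply_moves(
  deltas=[
    {"fingers": 0, "delta_pos": [0, 0, -3], "angular": [0, 0, 0]},
    {"fingers": 0, "delta_pos": [0, 0, -20], "angular": [0, 0, 0]},
    {"fingers": 0, "delta_pos": [0, 0, -55], "angular": [0, 0, 0]},
    {"fingers": 0, "delta_pos": [0, 0, -95], "angular": [0, 0, 0]},
    {"fingers": 0, "delta_pos": [-20, 0, -135], "angular": [0, 0, 0]},
    {"fingers": 0, "delta_pos": [-40, 0, -170], "angular": [0, 0, 0]},
    {"fingers": 0, "delta_pos": [-40, 0, -170], "angular": [0, 0, 0]},
    {"fingers": 0, "delta_pos": [-40, 0, -170], "angular": [0, 0, 0]},
  ],
)

```text
clock: 21.95
tool_pos: [0.5511, -0.0119, 0.1833]
orientation: [180.0, 0.1, -169.3]
force: [-0.5, -0.9, -0.1]
opening: 0.0006
gripper_force: 0.0
```

```bash
sed 's/,\.07,o/,.06,o/; s/,\.06,o))$/,.05,o))/' ws.py > ws2.py; python3 ws.py w14 | grep -E "dark|yel|brass"
python3 - <<'E'
from h import *
o=ctrl.get_obs();im=cv2.imread('pics/w14.png')[:,:,::-1].copy()
print(o['clock'],o['force'])
Q=[q for q,s in blobs(im,(0,0,0),(180,255,75),(270,60,380,215),40)[0] if s[4]<200]
for z in(.06,.07):
    P=np.array([on('wrist',q,z,o)[:2] for q in Q]);print(z,P.mean(0).round(4),np.linalg.norm(P-P.mean(0),axis=1).round(4))
E
```

```text
dark [335.  109.7] [9, 9, 63] (np.float64(0.0382), np.float64(165.5)) top face: (np.float64(0.0384), np.float64(164.9))
dark [284.8 127.4] [11, 10, 79] (np.float64(0.0375), np.float64(-106.7)) top face: (np.float64(0.0383), np.float64(-105.2))
dark [351.6 159. ] [10, 11, 83] (np.float64(0.0363), np.float64(76.9)) top face: (np.float64(0.0379), np.float64(75.3))
dark [303.  175.7] [9, 12, 85] (np.float64(0.0355), np.float64(-15.6)) top face: (np.float64(0.0377), np.float64(-15.0))
dark [320.7 251.5] [22, 39, 604] (np.float64(0.1166), np.float64(11.7)) top face: (np.float64(0.1215), np.float64(11.7))
dark [315.3 292.6] [7, 14, 89] (np.float64(0.171), np.float64(9.3)) top face: (np.float64(0.1776), np.float64(9.3))
dark [326.3 292.6] [7, 14, 88] (np.float64(0.1712), np.float64(13.6)) top face: (np.float64(0.1778), np.float64(13.6))
yel [327.8 167.5] [14, 26, 180] (np.float64(0.0271), np.float64(31.4))
brass [476.1  47.4] [10, 23, 122] (np.float64(0.2173), np.float64(133.5))
brass [197.7 129.9] [21, 18, 290] (np.float64(0.1381), np.float64(-86.3))
brass [340.3 200.7] [12, 17, 133] (np.float64(0.071), np.float64(30.8))
22.0 [-0.23954611  0.02338385 -0.50259814]
0.06 [ 0.5101 -0.0199] [0.038  0.0381 0.0379 0.0379]
0.07 [ 0.509 -0.02 ] [0.0368 0.0369 0.0367 0.0367]
```

The stud circle now measures 38 mm radius at a height 10 mm lower, the notch is still in line, and the hand is clear. I'm handing in.

```bash
python3 -c "
from plant import ctrl;print(ctrl.close_job())"
```

```text
the job is handed in; nothing more can be done
None
```

The lock disc's notch is over the brass pin (about 0.5° off line as measured), the disc is pressed down its full 10 mm, the hand is clear, and the job was handed in at about 22 s of the 58 s allowed.

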